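# Strip a scroll chuck for cleaning

### The arm

A 6-joint arm with a two-finger parallel gripper is mounted at the origin on the work surface. World frame = base frame: x ahead of the robot, y to its left, z up, the work surface at z = 0. Lengths are in m, angles in rad, forces in N, time in s.
With the tool pointing down it reaches from about 0.25 to 0.775 m from the base axis. Payload 4 kg.
Tool frame: the origin (TCP) lies on the centre line of the jaws, within the pads' length; the fingertips stand 8 mm ahead of it and the grasp point (between the pads) lies 11 mm behind it; y points along the fingers, x is the direction in which the jaws open and shut, and the axes are right-handed (so a half turn about y gives the same grasp; the last joint's range is limited). The gripper opens to 94 mm and grips with 3 to 60 N. Pads are 16 mm wide; open, the fingers measure 119 mm over their backs; the gripper's body (75 mm by 177 mm) begins 78 mm behind the grasp point.
Start: joints at [-1.435, 0.087, 1.371, -0, 1.684, -0.103], TCP at [0.13, -0.534, 0.214] pointing down, gripper open.
Joint ranges: [-3.1, 3.1], [-0.76, 2.03], [0.27, 2.55], [-1.08, 4.22], [0.17, 2.65], [-2.57, 2.57]. Speed limits (rad/s): [2.79, 2.79, 3.14, 3.14, 3.14, 3.14].

### API

Orientations are given as [roll, pitch, yaw] about the fixed x, y, z axes, in that order (R = Rz(yaw) Ry(pitch) Rx(roll)).
In Python, from bench import robot gives the robot as it stands.
- The arm moves only by the tool step_arm, never from a script. Its argument "commands" is a list of rows, each an object with "xyz": the shift along the world's x, y, z in m, a list of three; "twist": the turn, a rotation vector about the world's x, y, z in degrees, a list of three. In form: [{"xyz": [tx, ty, tz], "twist": [ax, ay, az]}, ...]. A call has 1 to 12 rows; each row is the pose to reach, as a shift and turn from the pose commanded when the call began; what a row does not reach only later rows make up. A row lasts 1/12 s, in which the tool goes at most 41.7 mm and 7.16 degrees, less where a joint would pass 70% of its speed; a pose out of reach is approached as far as the arm can. A call with a gripper value outside its range is refused whole. "fingers" is the closure in counts, from 0 (fully open) to 255 (shut), set as the call begins (left out, the last holds). The fingers move at their own pace and stop on an object; the grip force is fixed at half the most. Time passes only in rows, so rows that repeat a pose let the fingers close. It gives the time, the measured TCP pose, the force and the opening at its end, in the units of the state.
- robot.get_obs(): the state, without advancing time (a new reading comes with each control period).
- robot.snapshot(name): name is "scene" or "top"; returns (picture, depth): 384x512x3 uint8, red, green, blue; 384x512 float32, m along the optical axis (not along the pixel's ray), 0 where there is no reading.
- robot.camera_info(name): a dict with "fx", "fy", "cx", "cy" (pixels), "R" (3x3) and "t" (3): a world point X has camera coordinates R X + t. Camera axes: x right, y down, z forward; pixel columns grow to the right and rows downward; lengths in m; the calibration is good to about 2 mm. A picture is of the moment at which its call begins. camera_info takes no time and is no camera call.
- robot.close_job(): hands the job in, once; it reports no verdict.
The state is a dict: "time": time; "joint_positions": joint angles; "qvel": joint speeds; "joint_torque": joint torques, N m; "tool_pos": TCP position; "ee_rot": TCP orientation; "wrist_force": force on the tool from outside, world axes, zero at the start; "wrist_torque": the same for the moment, N m; "width": finger opening in m.
Only numpy, scipy, OpenCV 4.12 (cv2) and the standard library are available. Lean on these libraries where they do the work, as an engineer would, in place of code of your own. Each camera call takes 0.05 s, during which the arm holds its last target.

### The job

Strip the lathe chuck that lies back-up on the bench: with the T-handled hook pick, lift the split retaining ring out of its groove by the end over the pocket, lay the ring flat just in front of the big tin (on the robot's side of it, not touching), then take out the three-armed spider and stand it, knob up, midway between the tin and the jar. Put every chuck jaw lying on the bench into the grey wash tray and hang the pick back on its stand. Leave everything else where it is; a jaw may get knocked aside meanwhile.

Things in the scene. Friction and masses are not known exactly. Their poses are not given: they have to be found in the camera images.
- chuck: Steel lathe chuck, fixed, round, 128 mm across, 74 mm high, open at the top. Origin: centre of its underside; z up; +x points to the pry pocket (towards the robot within 0.5 rad). Bore radius 52.5 mm, rim 11 mm wide, its top at height 74 mm. In the bore a ledge (radius 45 to 52 mm, top at height 61.5 mm) carries the ring.
- chuck_pocket (a point): the pry pocket: 48 mm from the chuck's axis along its +x, at the ring's underside (height 61.5 mm). Within 27 deg of +x the ledge is missing, so below the ring there is 16 mm of room, open to the bore, down to the bore's floor at height 45.5 mm.
- chuck_lip (a point): the lip, on the chuck's -x side, 22 deg either way, underside at height 70 mm, 4 mm thick, reaching 4.5 mm inward over the ring (radius 48 mm): the ring cannot go straight up. Raise its +x side above the rim, draw it 8 to 14 mm towards the chuck's +x and lower it: it then rests with that side on the rim, free to be taken by the fingers.
- ring: Split retaining ring, dark steel, stiff, 60 g, outer radius 50, inner 40, 7 mm thick, loose in the chuck's groove. Origin: centre of the circle, on the underside; z up. It runs from -10 deg (the end to lift, over the pocket) counter-clockwise to 310 deg; the gap is from -50 to -10 deg. +x points to the pry place by that end.
- ring_end (a point): point on the underside of the ring, 45 mm from its centre along its +x, 8 mm from the end that is to be lifted
- spider: Aluminium spider, 180 g, in the chuck under the ring: a round knob 24 mm across and 50 mm high, with three arms 14 mm wide and 14 mm high reaching 42.5 mm from the axis at 60, 180 and 300 deg of its own x axis. Origin: centre of its underside (at height 45.5 mm in the chuck); z up along the knob. In the chuck no arm lies at the pocket.
- pick: Hook pick, 90 g: a wooden T-bar 90 x 18 x 18 mm (along the pick's x), a steel shank 7 mm thick straight down from its middle and a flat foot at the lower end. Origin: on the shank axis at the underside of the foot; z up. The foot is 5 mm thick, 8 mm wide and points to +x, its tip 14 mm from the shank axis. Centre of the bar 104 mm above the origin. Starts hung in its stand, x along the stand's.
- pick_bar (a point): centre of the pick's T-bar, where it is grasped from above (18 mm wide across its y)
- stand: Plywood stand of the pick, fixed, foot plate 100 x 50 mm; two uprights at 36 mm either side of the centre along x, 12 mm thick, 60 mm clear between them, tops at 107 mm with cheeks 12 mm high and 26 mm apart that keep the T-bar in. Origin: centre of the underside, x along the hung bar.
- stand_seat (a point): where the centre of the T-bar sits when hung, 116 mm above the bench
- tray: Grey open wash tray, fixed, 200 x 170 mm outside (x, y), walls 5 mm thick and 30 mm high, floor 5 mm. Origin: centre of its underside.
- tin: Big round tin, 90 mm across, 110 mm high, fixed, its axes along the world's. Origin: centre of its underside.
- jar: Amber jar with black cap, 66 mm across, 90 mm high, fixed, to the right of the tin (-y) as the robot sees it, its axes along the world's. Origin: centre of its underside.
- wax: bystander: small round aluminium wax tin, 44 mm across, 24 mm high
- cork: bystander: cork sanding block 50 x 100 x 30 mm
- centre: bystander: pointed steel lathe centre, 34 mm across, 70 mm high
- knob_blank: bystander: turned wooden knob, 60 mm across, 55 mm high
- jaw0: Steel chuck jaw, 200 g, 62 x 26 mm (x, y), 14 mm high with a step 26 mm high over the 24 mm at its +x end. Origin: centre of its underside. Two to four of the jaws are present.
- jaw1: Steel chuck jaw, 200 g, 62 x 26 mm (x, y), 14 mm high with a step 26 mm high over the 24 mm at its +x end. Origin: centre of its underside. Two to four of the jaws are present.
- jaw2: Steel chuck jaw, 200 g, 62 x 26 mm (x, y), 14 mm high with a step 26 mm high over the 24 mm at its +x end. Origin: centre of its underside. Two to four of the jaws are present.
- jaw3: Steel chuck jaw, 200 g, 62 x 26 mm (x, y), 14 mm high with a step 26 mm high over the 24 mm at its +x end. Origin: centre of its underside. Two to four of the jaws are present.

How it is judged:
On the way, in this order (a step that is already met when the one before it is completed fails the run):
1. the pick, touching the ring, holds the ring's end up above the chuck's rim while the fingers do not touch the ring (contact force between pick and ring above 0.05 N and contact force between the fingers and ring below 0.05 N and z of ring_end in the frame of chuck above 0.076 m and horizontal distance between ring and chuck below 0.045 m), for 0.2 s.
2. the ring is off the chuck (distance between ring and chuck above 0.135 m), for 0.2 s.
3. the spider is out of the chuck (distance between spider and chuck above 0.135 m), for 0.2 s.
At the end, for the whole second after the job is handed in: Ring flat, centre 98-165 mm in front of the tin's, 35 mm sideways, not touching; spider knob up between tin and jar (y: 85 mm or more from tin, 75 from jar; x: within 35 mm of both); pick hung (15 mm, 0.15 rad); every jaw present lying in the tray (z under 34 mm); all at rest, released (x of ring in the frame of tin between -0.165 and -0.098 m and y of ring in the frame of tin between -0.035 and 0.035 m and angle between each of ring, spider's own z axis and vertical below 0.1 rad and height (world z) of ring below 0.01 m and linear speed of each of ring, spider, jaw0, jaw1, jaw2, jaw3 below 0.02 m/s and contact force between ring and tin below 0.05 N and y of spider in the frame of tin between -0.17 and -0.085 m and y of spider in the frame of jar above 0.075 m and x of spider in the frame of tin between -0.035 and 0.035 m and x of spider in the frame of jar between -0.035 and 0.035 m and height (world z) of spider below 0.008 m and distance between pick_bar and stand_seat below 0.015 m and angle between pick's own z axis and vertical below 0.15 rad and contact force between the fingers and pick below 0.05 N and x of jaw0 in the frame of tray between -0.088 and 0.088 m and y of jaw0 in the frame of tray between -0.073 and 0.073 m and height (world z) of each of jaw0, jaw1, jaw2, jaw3 below 0.034 m and x of jaw1 in the frame of tray between -0.088 and 0.088 m and y of jaw1 in the frame of tray between -0.073 and 0.073 m and x of jaw2 in the frame of tray between -0.088 and 0.088 m and y of jaw2 in the frame of tray between -0.073 and 0.073 m and x of jaw3 in the frame of tray between -0.088 and 0.088 m and y of jaw3 in the frame of tray between -0.073 and 0.073 m).
It fails at once if a bystander (wax tin, cork block, lathe centre, wooden knob) is moved more than 40 mm (distance of any of wax, cork, centre, knob_blank from where it was at the start of the episode above 0.04 m).
Of jaw0, jaw1, jaw2, jaw3 only 2 to 4 are there at a start; the rules pass over those that are not, and their reading is None.
At some moment in a run one of jaw0, jaw1, jaw2, jaw3 may be knocked a few centimetres aside while the robot is not near it.
It also fails if it takes over 210 s, if anything falls off the work surface, if the arm or the gripper's body presses on something with over 40 N, if the wrist force passes 120 N, or if a joint passes its speed limit or range.

## Working session

There is one attempt and no reset: what is moved stays moved. The work goes in short steps, Python scripts to look and compute and a tool call to move; the robot and the scene stay as the last step left them, time stands still between calls to the robot, and variables do not carry over. Pictures are saved under pics/ and viewed, and the job is handed in when it is done.

Besides the shell and the picture viewer there is one more tool, called after "Request:" by a JSON object that holds its "op" and its "data", one argument or row to a line. step_arm: Moves the arm, as the interface text tells. Its arguments: {"type":"object","properties":{"commands":{"type":"array"},"fingers":{"type":"number"}},"required":["commands"]}

```bash
ls; mkdir -p pics; python3 - <<'E'
from bench import robot
import cv2,numpy as np
for n in("scene","top"):
    p,d=robot.snapshot(n); cv2.imwrite(f"pics/{n}0.png",p[:,:,::-1]); np.savez(f"/tmp/{n}0.npz",p=p,d=d)
    c=robot.camera_info(n); print(n,c)
print(robot.get_obs())
E
```

```text
pics
scene {'fx': 351.83587627230605, 'fy': 351.83587627230605, 'cx': 252.43229127450167, 'cy': 191.49489408560635, 'R': array([[-0.78461961,  0.61975478, -0.01661548],
       [ 0.50803184,  0.62735355, -0.59019587],
       [-0.35535294, -0.47152045, -0.80708906]]), 't': array([ 0.45645422, -0.23994904,  1.11756348])}
top {'fx': 493.789414933636, 'fy': 493.789414933636, 'cx': 257.2106310181754, 'cy': 192.60608263622228, 'R': array([[-0.00946331, -0.99991238, -0.00925626],
       [-0.98810408,  0.01077167, -0.15340893],
       [ 0.1534952 ,  0.00769439, -0.98811944]]), 't': array([0.02708094, 0.57098237, 1.1803967 ])}
{'time': 0.1, 'joint_positions': array([-1.43506577e+00,  8.78807077e-02,  1.37206542e+00, -9.50456409e-06,
        1.68359650e+00, -1.03113318e-01]), 'qvel': array([ 0.00118333, -0.00325366, -0.00461336,  0.00038073, -0.0014284 ,
        0.00131072]), 'joint_torque': array([ 1.87084559e-03, -3.41253698e+01, -3.03301442e+01,  7.20399013e-02,
        3.04524705e-02, -9.06377795e-05]), 'tool_pos': array([ 0.13004055, -0.53392606,  0.21244054]), 'ee_rot': array([-1.57060501,  0.00194059, -1.33195333]), 'wrist_force': array([-0.19946596, -1.02588047, -0.40736757]), 'wrist_torque': array([ 0.00146348, -0.01312622,  0.01725815]), 'width': 0.09396863581246638}
```

View pics/scene0.png

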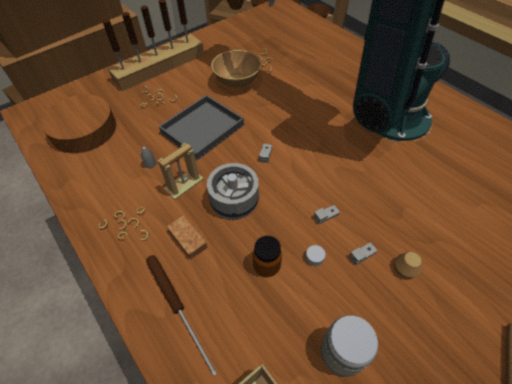

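View pics/top0.png

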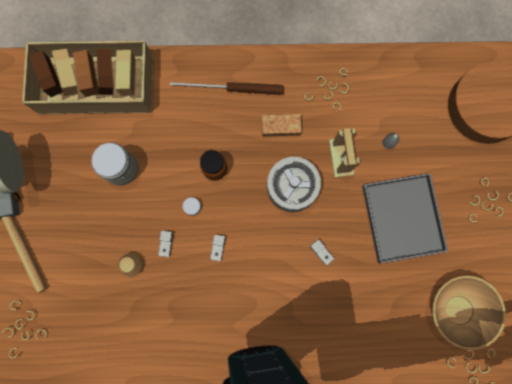

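The top view shows the tin at (112,160), jar (213,163), chuck (295,184), stand (344,155), tray (403,218) and three jaws at (166,243), (218,248) and (321,252). Next I'll enlarge the details.

```bash
cat > h.py <<'E'
from bench import robot
import cv2,numpy as np
C={n:robot.camera_info(n) for n in("scene","top")}
def ray(n,u,v,z):
    c=C[n];R=np.array(c["R"]);t=np.array(c["t"]);o=-R.T@t
    d=R.T@np.array([(u-c["cx"])/c["fx"],(v-c["cy"])/c["fy"],1.0]);return o+d*(z-o[2])/d[2]
def proj(n,X):
    c=C[n];x=np.array(c["R"])@np.array(X)+c["t"];return np.array([c["fx"]*x[0]/x[2]+c["cx"],c["fy"]*x[1]/x[2]+c["cy"]])
def cloud(n,d):
    c=C[n];v,u=np.mgrid[0:384,0:512]
    P=np.stack([(u-c["cx"])/c["fx"]*d,(v-c["cy"])/c["fy"]*d,d],-1)-np.array(c["t"])
    return P@np.array(c["R"])
def crop(p,u0,v0,w,h,s,name):
    cv2.imwrite(name,cv2.resize(p[v0:v0+h,u0:u0+w,::-1],None,fx=s,fy=s,interpolation=cv2.INTER_CUBIC))
E
python3 - <<'E'
from h import *
T=np.load("/tmp/top0.npz");S=np.load("/tmp/scene0.npz")
a=T["p"][110:270,255:455];crop(T["p"],255,110,200,150,4,"pics/t1.png")
crop(S["p"],130,130,150,110,5,"pics/s1.png")
crop(T["p"],80,130,200,150,4,"pics/t2.png")
for n,D in(("top",T),("scene",S)):
    P=cloud(n,D["d"]);print(n,[ (np.round(P[v,u],3)) for u,v in ([(112,160),(213,163),(320,252),(345,200)] if n=="top" else [(351,340),(268,245),(205,125)])])
E
```

```text
top [array([0.643, 0.365, 0.109]), array([0.637, 0.127, 0.091]), array([ 0.424, -0.133,  0.016]), array([ 0.556, -0.203,  0.002])]
scene [array([0.653, 0.374, 0.109]), array([0.64 , 0.13 , 0.087]), array([ 0.496, -0.349,  0.003])]
```

View pics/t1.png

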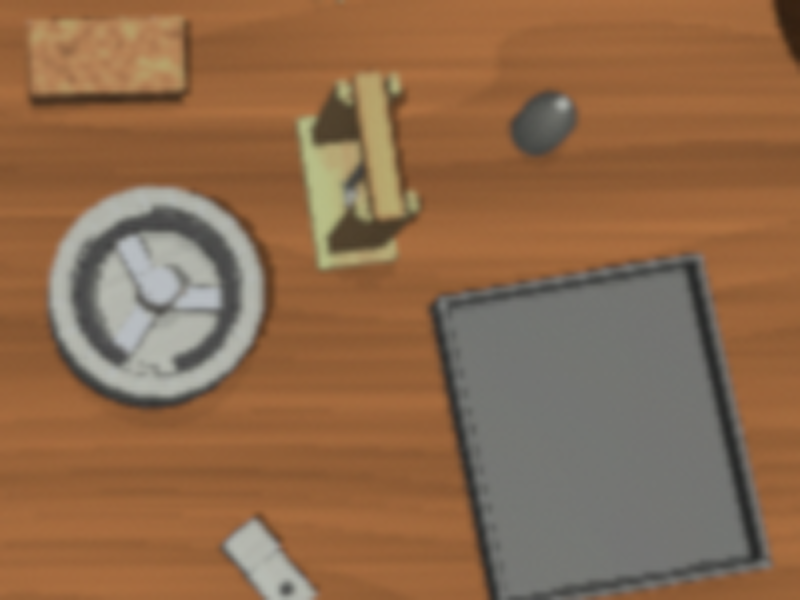

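View pics/s1.png

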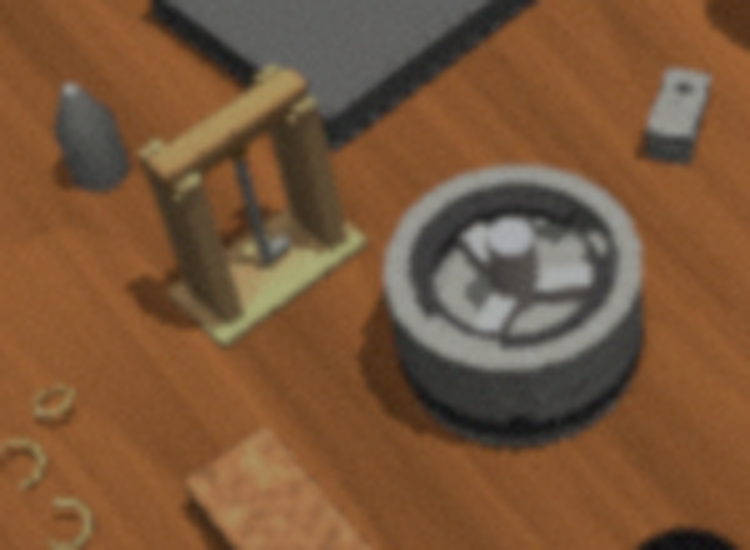

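View pics/t2.png

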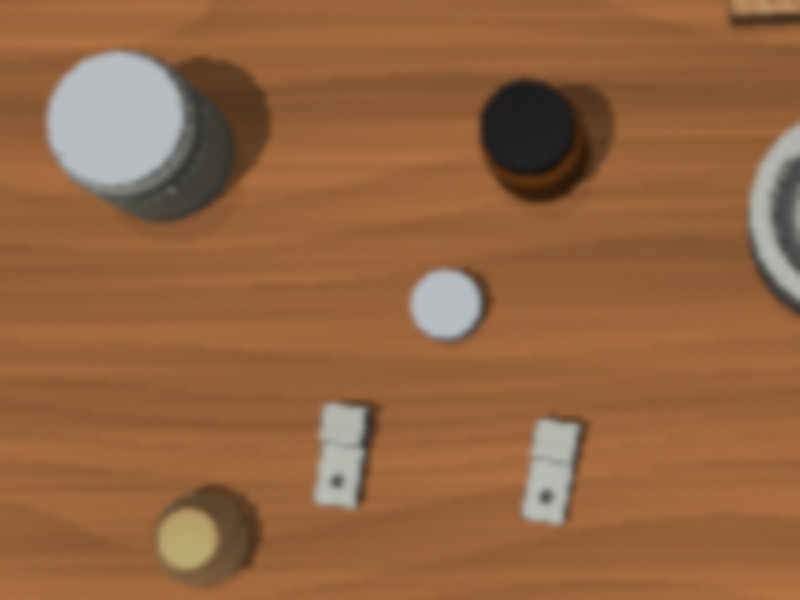

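The ring's gap faces the robot in the crop, at roughly (122..178, 355), and the hung pick's bar runs along about (368,80)-(388,215). Now I'll measure positions.

```bash
cat > meas.py <<'E'
from h import *
from scipy.optimize import least_squares
def circ(xy):
    f=lambda p:np.hypot(*(xy-p[:2]).T)-p[2]
    return least_squares(f,[*xy.mean(0),.05],loss="soft_l1",f_scale=.002).x
E
python3 - <<'E'
from meas import *
T=np.load("/tmp/top0.npz");S=np.load("/tmp/scene0.npz")
for n,D in(("top",T),("scene",S)):
    P=cloud(n,D["d"]);p=D["p"].astype(int)
    def sel(cx,cy,r,z0,z1): return (np.hypot(P[...,0]-cx,P[...,1]-cy)<r)&(P[...,2]>z0)&(P[...,2]<z1)&(D["d"]>0)
    print(n)
    for nm,cx,cy,r,z0,z1 in(("chuck",.6,-.07,.1,.068,.08),("tin",.645,.37,.07,.1,.12),("jar",.638,.128,.06,.082,.1),("bar",.65,-.19,.08,.115,.14)):
        m=sel(cx,cy,r,z0,z1);q=P[m]
        print(nm,m.sum(),"z",np.median(q[:,2]).round(4),"mean",q.mean(0).round(4),end=" ")
        hull=cv2.convexHull(q[:,:2].astype(np.float32)*1000)[:,0]
        print("enclose",cv2.minEnclosingCircle(hull),"rect",cv2.minAreaRect(hull))
    # jaws
    m=(P[...,2]>.006)&(P[...,2]<.04)&(D["d"]>0)&(np.ptp(p,axis=2)<25)&(P[...,0]>.3)&(P[...,0]<.75)
    k,lab,st,ce=cv2.connectedComponentsWithStats(m.astype(np.uint8))
    for i in range(1,k):
        if st[i,4]>60:
            q=P[lab==i]; print("blob",ce[i].round(0),st[i,4],q.mean(0).round(3),cv2.minAreaRect(q[:,:2].astype(np.float32)*1000), "zmax",np.percentile(q[:,2],95).round(3))
E
```

```text
top
chuck 1003 z 0.0731 mean [ 0.5928 -0.0674  0.0728] enclose ((591.2334594726562, -68.10528564453125), 64.5550765991211) rect ((590.98974609375, -68.59380340576172), (126.45475006103516, 126.19318389892578), 89.21731567382812)
tin 981 z 0.1097 mean [0.6438 0.3711 0.1092] enclose ((644.11328125, 371.23260498046875), 43.71979522705078) rect ((644.3568725585938, 371.71478271484375), (83.46371459960938, 83.57244110107422), 17.037174224853516)
jar 451 z 0.0898 mean [0.6423 0.1304 0.0898] enclose ((643.0711059570312, 130.22276306152344), 29.361488342285156) rect ((642.2652587890625, 130.64865112304688), (56.334388732910156, 56.08206558227539), 1.0005300045013428)
bar 350 z 0.1238 mean [ 0.6675 -0.1962  0.1231] enclose ((668.7733154296875, -197.14096069335938), 45.40879821777344) rect ((668.0479125976562, -197.59902954101562), (88.75288391113281, 37.11386489868164), 5.589718341827393)
blob [130. 175.] 106 [0.623 0.343 0.026] ((625.3229370117188, 346.821044921875), (26.14862823486328, 80.02937316894531), 53.09770965576172) zmax 0.039
blob [404. 218.] 1234 [ 0.507 -0.346  0.019] ((508.09170
[... 2300 characters left out ...]
023651123047), (53.072410583496094, 123.98272705078125), 51.761287689208984) zmax 0.038
blob [326. 213.] 244 [0.445 0.126 0.017] ((440.7468566894531, 124.93621826171875), (26.24676513671875, 61.45589065551758), 80.30138397216797) zmax 0.026
blob [363. 253.] 294 [0.456 0.257 0.017] ((451.7978820800781, 256.08148193359375), (25.783504486083984, 61.64180374145508), 81.75888061523438) zmax 0.026
blob [315. 255.] 297 [0.548 0.192 0.021] ((546.5756225585938, 190.16583251953125), (42.2467155456543, 41.15932083129883), 43.193504333496094) zmax 0.025
blob [332. 364.] 168 [0.686 0.378 0.024] ((681.2276000976562, 377.5308837890625), (22.41200828552246, 76.75178527832031), 3.4232852458953857) zmax 0.038
```

```bash
python3 - <<'E'
from meas import *
T=np.load("/tmp/top0.npz");S=np.load("/tmp/scene0.npz")
for n,D in(("top",T),("scene",S)):
    P=cloud(n,D["d"]);p=D["p"]
    m=(np.hypot(P[...,0]-.668,P[...,1]+.195)<.06)&(P[...,2]>.1205)&(P[...,2]<.135)
    q=P[m][:,:2].astype(np.float32);r=cv2.minAreaRect(q*1000);e=np.linalg.svd(q-q.mean(0))[2][0]
    print(n,"bar",m.sum(),r,q.mean(0),np.degrees(np.arctan2(e[1],e[0])))
    c=np.array([.591,-.068]) if n=="top" else np.array([.592,-.066])
    g=cv2.cvtColor(p,cv2.COLOR_RGB2GRAY).astype(np.float32)
    def samp(rr,z,a): 
        pts=np.array([proj(n,[c[0]+rr*np.cos(t),c[1]+rr*np.sin(t),z]) for t in np.radians(a)],np.float32)
        return cv2.remap(g,pts[:,:1],pts[:,1:],cv2.INTER_LINEAR)[:,0].astype(int)
    a=np.arange(90,271,5)
    print("ring r45 z.0685"); print(list(zip(a.tolist(),samp(.045,.0685,a).tolist())))
    a2=np.arange(-90,91,5); print("lip r50 z.074",list(zip(a2.tolist(),samp(.0495,.074,a2).tolist())))
    a3=np.arange(0,360,10); print("spider r30 z.0595",list(zip(a3.tolist(),samp(.03,.0595,a3).tolist())))
E
```

```text
top bar 270 ((667.946044921875, -196.6156768798828), (88.68043518066406, 34.308380126953125), 4.989019393920898) [ 0.6674981  -0.19639745] -173.65791
ring r45 z.0685
[(90, 74), (95, 76), (100, 77), (105, 77), (110, 74), (115, 76), (120, 76), (125, 76), (130, 80), (135, 79), (140, 77), (145, 78), (150, 81), (155, 115), (160, 163), (165, 166), (170, 162), (175, 154), (180, 160), (185, 179), (190, 159), (195, 95), (200, 78), (205, 78), (210, 78), (215, 77), (220, 79), (225, 77), (230, 78), (235, 78), (240, 78), (245, 77), (250, 75), (255, 75), (260, 74), (265, 76), (270, 76)]
lip r50 z.074 [(-90, 110), (-85, 103), (-80, 109), (-75, 103), (-70, 97), (-65, 92), (-60, 94), (-55, 95), (-50, 87), (-45, 90), (-40, 95), (-35, 95), (-30, 99), (-25, 87), (-20, 87), (-15, 88), (-10, 96), (-5, 93), (0, 97), (5, 135), (10, 148), (15, 158), (20, 145), (25, 143), (30, 146), (35, 154), (40, 146), (45, 136), (50, 115), (55, 96), (60, 105), (65, 106), (70, 95), (75, 102), (80, 95), (85, 95), (90, 88)]
spider r30 z.0595 [(0, 176), (10, 148), (20, 183), (30, 187), (40, 160), (50, 174), (60, 181), (70, 177
[... 1060 characters left out ...]
 (-30, 69), (-25, 72), (-20, 75), (-15, 74), (-10, 67), (-5, 61), (0, 74), (5, 111), (10, 124), (15, 124), (20, 120), (25, 115), (30, 122), (35, 120), (40, 120), (45, 103), (50, 69), (55, 72), (60, 74), (65, 77), (70, 69), (75, 75), (80, 72), (85, 71), (90, 68)]
spider r30 z.0595 [(0, 148), (10, 150), (20, 167), (30, 166), (40, 119), (50, 117), (60, 145), (70, 148), (80, 147), (90, 150), (100, 144), (110, 113), (120, 80), (130, 110), (140, 163), (150, 168), (160, 156), (170, 148), (180, 149), (190, 124), (200, 108), (210, 104), (220, 148), (230, 170), (240, 170), (250, 169), (260, 160), (270, 162), (280, 138), (290, 88), (300, 137), (310, 150), (320, 149), (330, 150), (340, 149), (350, 148)]
```

```bash
python3 - <<'E'
from meas import *
T=np.load("/tmp/top0.npz")["p"].copy();S=np.load("/tmp/scene0.npz")["p"].copy()
for n,p,b in(("top",T,(.668,-.1965)),("scene",S,(.6705,-.1945))):
    u=np.array([np.cos(.111),np.sin(.111)])
    w=p; big=cv2.resize(w,None,fx=8,fy=8,interpolation=cv2.INTER_CUBIC)
    for s,col in((0,(0,255,0)),(.014,(255,0,0)),(-.014,(0,0,255))):
        x=proj(n,[b[0]+s*u[0],b[1]+s*u[1],.0145]); c=tuple(((x+.5)*8).astype(int).tolist()); cv2.circle(big,c,4,col,-1)
        if s==0:k=c
    cv2.imwrite(f"pics/f_{n}.png",big[k[1]-250:k[1]+150,k[0]-250:k[0]+250,::-1])
E
python3 -c "
import cv2,numpy as np
cv2.imwrite('pics/f.png',cv2.resize(np.hstack([cv2.imread('pics/f_top.png'),cv2.imread('pics/f_scene.png')]),(800,320)))"
```

```text
(no output)
```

View pics/f.png

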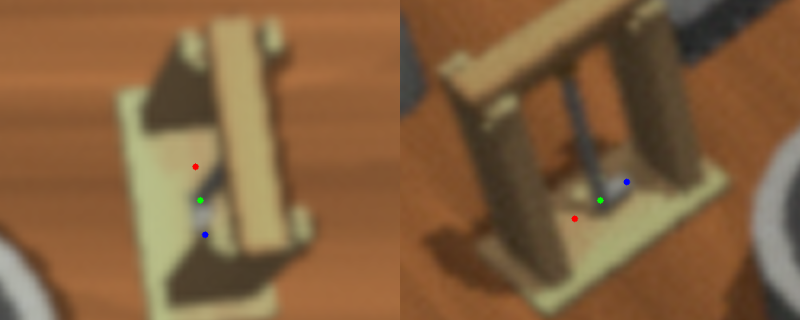

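The foot points towards the robot (blue mark, -x), so the pick's x yaw is about 186.3°. The chuck's +x is about 205°, and the ring's end is at about 204.5°. I'll go to the pick first.

Request:
{"op": "step_arm", "data": {
  "commands": [
    {"xyz":[0.539,0.3385,0],"twist":[0,0,-7.4]},
    {"xyz":[0.539,0.3385,0],"twist":[0,0,-7.4]},
    {"xyz":[0.539,0.3385,0],"twist":[0,0,-7.4]},
    {"xyz":[0.539,0.3385,0],"twist":[0,0,-7.4]},
    {"xyz":[0.539,0.3385,0],"twist":[0,0,-7.4]},
    {"xyz":[0.539,0.3385,0],"twist":[0,0,-7.4]},
    {"xyz":[0.539,0.3385,0],"twist":[0,0,-7.4]},
    {"xyz":[0.539,0.3385,0],"twist":[0,0,-7.4]},
    {"xyz":[0.539,0.3385,0],"twist":[0,0,-7.4]},
    {"xyz":[0.539,0.3385,0],"twist":[0,0,-7.4]},
    {"xyz":[0.539,0.3385,0],"twist":[0,0,-7.4]},
    {"xyz":[0.539,0.3385,0],"twist":[0,0,-7.4]}
  ]
}}

```text
time: 1.1
tool_pos: [0.5525, -0.2683, 0.2129]
ee_rot: [-1.572, 0.0, -1.461]
wrist_force: [-0.7, -1.3, 0.8]
width: 0.0937
```

Request:
{"op": "step_arm", "data": {
  "commands": [
    {"xyz":[0.1165,0.0728,-0.02],"twist":[0,0,0]},
    {"xyz":[0.1165,0.0728,-0.02],"twist":[0,0,0]},
    {"xyz":[0.1165,0.0728,-0.04],"twist":[0,0,0]},
    {"xyz":[0.1165,0.0728,-0.04],"twist":[0,0,0]},
    {"xyz":[0.1165,0.0728,-0.04],"twist":[0,0,0]},
    {"xyz":[0.1165,0.0728,-0.04],"twist":[0,0,0]},
    {"xyz":[0.1165,0.0728,-0.04],"twist":[0,0,0]}
  ]
}}

```text
time: 1.68
tool_pos: [0.6671, -0.198, 0.1737]
ee_rot: [-1.571, -0.001, -1.462]
wrist_force: [-0.6, -0.5, -0.2]
width: 0.094
```

```bash
cat > snap.py <<'E'
import sys
from h import *
n,name=sys.argv[1],sys.argv[2]
p,d=robot.snapshot(n); np.savez(f"/tmp/{name}.npz",p=p,d=d)
u0,v0,w,h=map(int,sys.argv[3:7]); s=min(800/w,600/h); crop(p,u0,v0,w,h,s,f"pics/{name}.png")
o=robot.get_obs();print(o["time"],o["tool_pos"].round(4),o["ee_rot"].round(4),o["wrist_force"].round(2),o["width"])
E
python3 snap.py scene a1 120 100 160 120; python3 snap.py top a2 240 100 160 120
```

```text
1.7333 [ 0.6671 -0.1984  0.1746] [-1.5700e+00 -1.1000e-03 -1.4626e+00] [0.07 0.13 0.3 ] 0.09387516090144805
1.7833 [ 0.6671 -0.1986  0.1751] [-1.5692e+00 -1.4000e-03 -1.4630e+00] [-0.72 -1.75  0.69] 0.0943011273649915
```

View pics/a1.png

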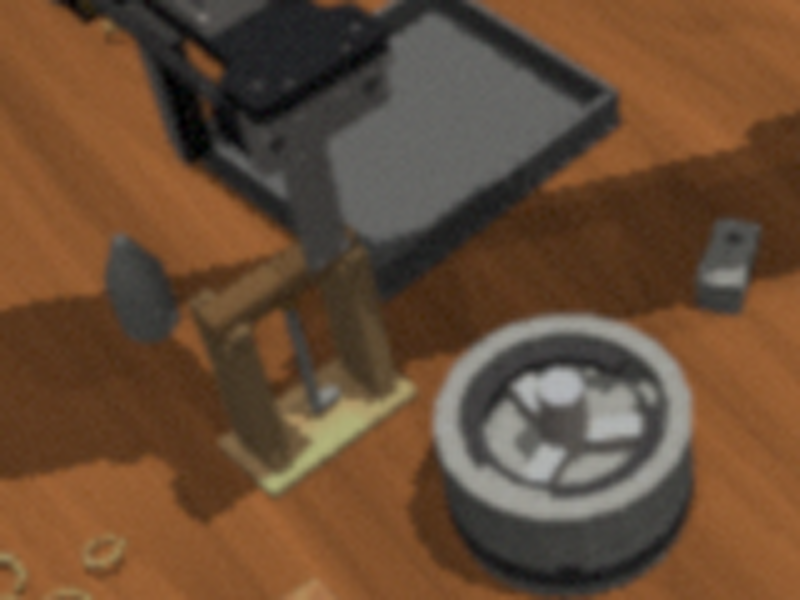

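View pics/a2.png

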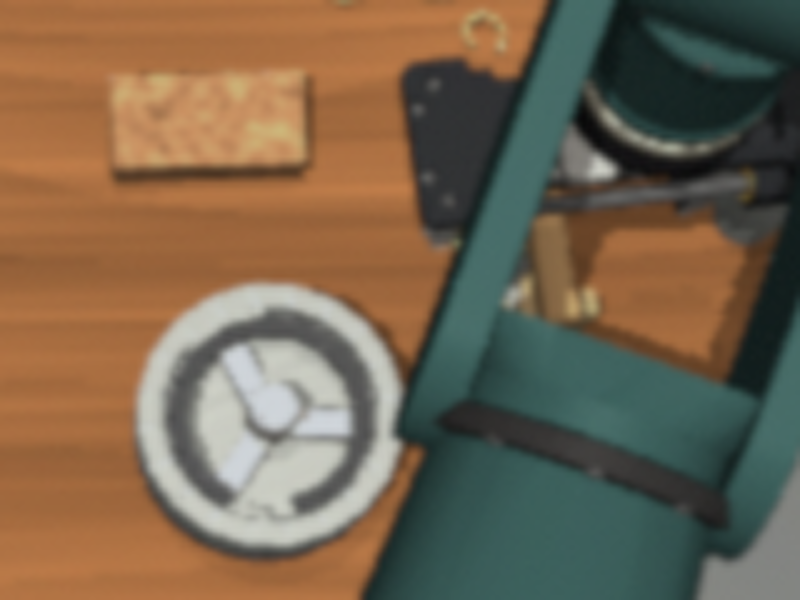

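The gripper is above the bar, and both images show its fingers straddling it. I'll descend and grip.

Request:
{"op": "step_arm", "data": {
  "commands": [
    {"xyz":[0.002,0.003,-0.03],"twist":[0,0,0]},
    {"xyz":[0.002,0.003,-0.05],"twist":[0,0,0]},
    {"xyz":[0.002,0.003,-0.069],"twist":[0,0,0]},
    {"xyz":[0.002,0.003,-0.069],"twist":[0,0,0]},
    {"xyz":[0.002,0.003,-0.069],"twist":[0,0,0]}
  ]
}}

```text
time: 2.2
tool_pos: [0.6685, -0.195, 0.1044]
ee_rot: [-1.572, 0.0, -1.463]
wrist_force: [0.6, 0.0, 0.4]
width: 0.0939
```

Request:
{"op": "step_arm", "data": {
  "commands": [
    {"xyz":[0,0,0],"twist":[0,0,0]},
    {"xyz":[0,0,0],"twist":[0,0,0]},
    {"xyz":[0,0,0],"twist":[0,0,0]},
    {"xyz":[0,0,0],"twist":[0,0,0]},
    {"xyz":[0,0,0],"twist":[0,0,0]},
    {"xyz":[0,0,0],"twist":[0,0,0]},
    {"xyz":[0,0,0],"twist":[0,0,0]},
    {"xyz":[0,0,0],"twist":[0,0,0]},
    {"xyz":[0,0,0],"twist":[0,0,0]},
    {"xyz":[0,0,0],"twist":[0,0,0]}
  ],
  "fingers": 255
}}

```text
time: 3.03
tool_pos: [0.6697, -0.1941, 0.1044]
ee_rot: [-1.571, -0.0, -1.461]
wrist_force: [1.0, 0.3, 0.7]
width: 0.0304
```

Request:
{"op": "step_arm", "data": {
  "commands": [
    {"xyz":[0,0,0],"twist":[0,0,0]},
    {"xyz":[0,0,0],"twist":[0,0,0]},
    {"xyz":[0,0,0],"twist":[0,0,0]},
    {"xyz":[0,0,0],"twist":[0,0,0]},
    {"xyz":[0,0,0],"twist":[0,0,0]}
  ]
}}

```text
time: 3.45
tool_pos: [0.6697, -0.1943, 0.1044]
ee_rot: [-1.571, -0.0, -1.461]
wrist_force: [0.3, 0.1, -0.1]
width: 0.0175
```

Request:
{"op": "step_arm", "data": {
  "commands": [
    {"xyz":[0,0,0.03],"twist":[0,0,0]},
    {"xyz":[0,0,0.07],"twist":[0,0,0]},
    {"xyz":[0,0,0.11],"twist":[0,0,0]},
    {"xyz":[-0.02,0.02,0.12],"twist":[0,0,3]},
    {"xyz":[-0.05,0.05,0.12],"twist":[0,0,9]},
    {"xyz":[-0.08,0.08,0.12],"twist":[0,0,15]},
    {"xyz":[-0.1075,0.1135,0.12],"twist":[0,0,19]},
    {"xyz":[-0.1075,0.1135,0.12],"twist":[0,0,19]},
    {"xyz":[-0.1075,0.1135,0.12],"twist":[0,0,19]},
    {"xyz":[-0.1075,0.1135,0.12],"twist":[0,0,19]}
  ]
}}

```text
time: 4.28
tool_pos: [0.5625, -0.0808, 0.2249]
ee_rot: [-1.57, -0.001, -1.13]
wrist_force: [0.0, -0.5, -1.2]
width: 0.0179
```

```bash
python3 snap.py scene b1 170 100 120 90; python3 snap.py top b2 240 130 120 90
```

```text
4.3333 [ 0.563  -0.0813  0.2248] [-1.5702e+00 -1.2000e-03 -1.1304e+00] [ 1.09 -0.25 -1.08] 0.017532041757483605
4.3833 [ 0.5631 -0.0817  0.2245] [-1.5705e+00 -8.0000e-04 -1.1308e+00] [ 0.41 -0.29 -0.92] 0.01781281748060663
```

View pics/b1.png

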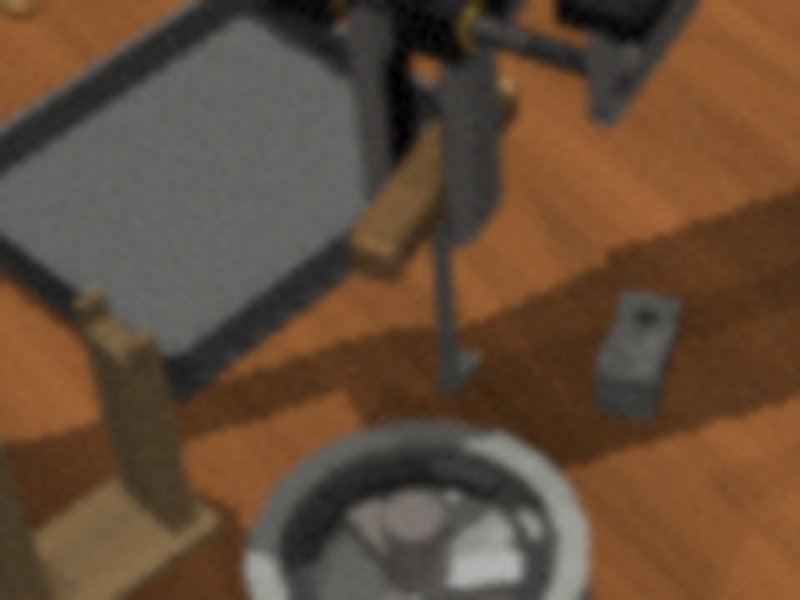

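View pics/b2.png

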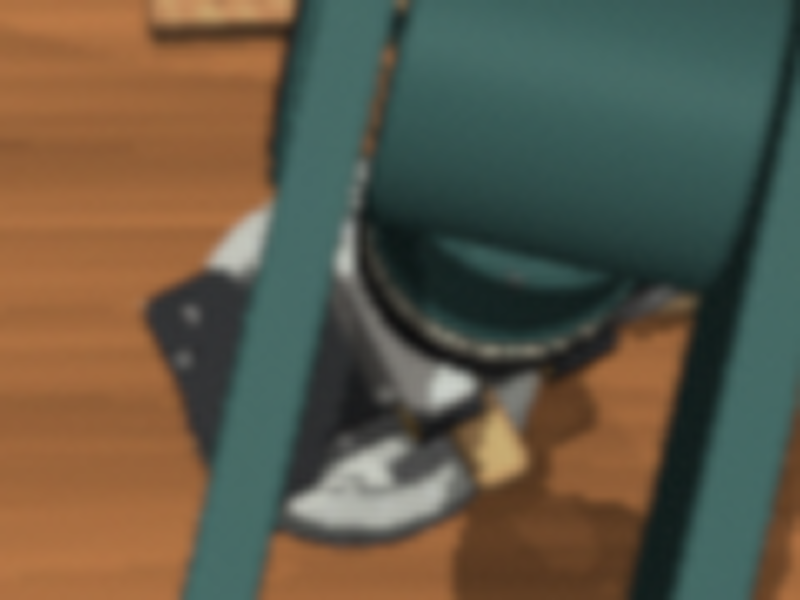

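```bash
python3 - <<'E'
from h import *
for u,v in((450,387),(452,378),(470,362)): print(ray("scene",170+u/6.667-.4,100+v/6.667-.4,.133))
print(proj("scene",[.563,-.0815,.1325]))
E
```

```text
[ 0.56374039 -0.07881125  0.133     ]
[ 0.56057216 -0.08183283  0.133     ]
[ 0.55081026 -0.08392397  0.133     ]
[236.68518644 156.99159742]
```

The shank end at about (237,157) in the scene image agrees with the TCP to 2 mm. I'll back off inward 11 mm, then lower the foot inside the ring.

Request:
{"op": "step_arm", "data": {
  "commands": [
    {"xyz":[0.01,0.005,0],"twist":[0,0,0]},
    {"xyz":[0.01,0.005,0],"twist":[0,0,0]},
    {"xyz":[0.01,0.005,-0.02],"twist":[0,0,0]},
    {"xyz":[0.01,0.005,-0.04],"twist":[0,0,0]},
    {"xyz":[0.01,0.005,-0.06],"twist":[0,0,0]},
    {"xyz":[0.01,0.005,-0.06],"twist":[0,0,0]},
    {"xyz":[0.01,0.005,-0.06],"twist":[0,0,0]}
  ]
}}

```text
time: 4.97
tool_pos: [0.5719, -0.0758, 0.1629]
ee_rot: [-1.574, 0.002, -1.13]
wrist_force: [0.3, -0.2, -0.5]
width: 0.0179
```

```bash
python3 snap.py scene c1 190 130 80 60
```

```text
5.0167 [ 0.5728 -0.076   0.1647] [-1.5710e+00  1.0000e-04 -1.1299e+00] [-0.17  0.52 -0.54] 0.0177036976970167
```

View pics/c1.png

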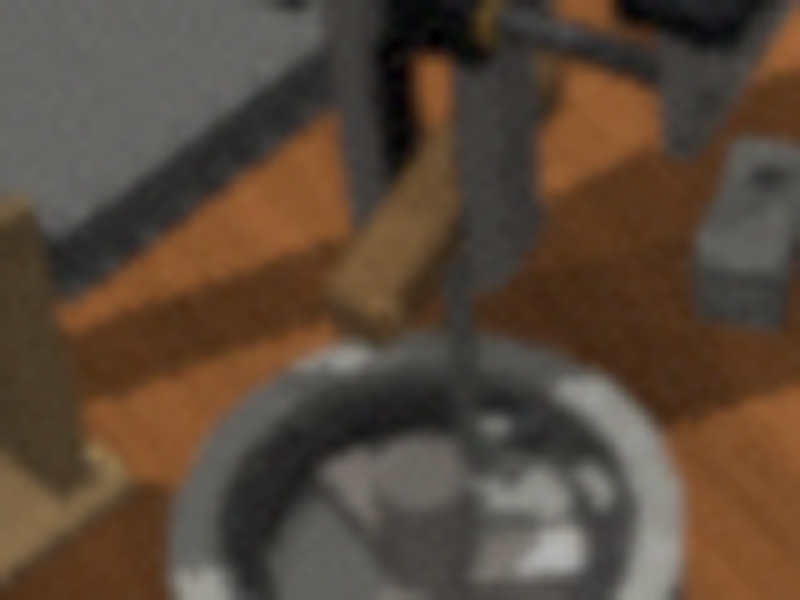

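The shank (at 465,400 in the crop) is inside the ring beside the knob. I'll lower 22 mm, then slide outward under the ring's end.

Request:
{"op": "step_arm", "data": {
  "commands": [
    {"xyz":[0,0,-0.01],"twist":[0,0,0]},
    {"xyz":[0,0,-0.022],"twist":[0,0,0]},
    {"xyz":[0,0,-0.022],"twist":[0,0,0]},
    {"xyz":[0,0,-0.022],"twist":[0,0,0]},
    {"xyz":[0,0,-0.022],"twist":[0,0,0]}
  ]
}}

```text
time: 5.43
tool_pos: [0.5722, -0.0757, 0.1426]
ee_rot: [-1.571, -0.0, -1.13]
wrist_force: [0.0, -0.1, -0.7]
width: 0.0179
```

Request:
{"op": "step_arm", "data": {
  "commands": [
    {"xyz":[-0.005,-0.0025,0],"twist":[0,0,0]},
    {"xyz":[-0.01,-0.005,0],"twist":[0,0,0]},
    {"xyz":[-0.01,-0.005,0],"twist":[0,0,0]},
    {"xyz":[-0.01,-0.005,0],"twist":[0,0,0]},
    {"xyz":[-0.01,-0.005,0],"twist":[0,0,0]}
  ]
}}

```text
time: 5.85
tool_pos: [0.5622, -0.0808, 0.1428]
ee_rot: [-1.57, -0.0, -1.13]
wrist_force: [0.9, 0.3, -0.7]
width: 0.0177
```

Request:
{"op": "step_arm", "data": {
  "commands": [
    {"xyz":[0,0,0.003],"twist":[0,0,0]},
    {"xyz":[0,0,0.006],"twist":[0,0,0]},
    {"xyz":[0,0,0.009],"twist":[0,0,0]},
    {"xyz":[0,0,0.012],"twist":[0,0,0]},
    {"xyz":[0,0,0.015],"twist":[0,0,0]},
    {"xyz":[0,0,0.018],"twist":[0,0,0]},
    {"xyz":[0,0,0.021],"twist":[0,0,0]},
    {"xyz":[0,0,0.024],"twist":[0,0,0]},
    {"xyz":[0,0,0.026],"twist":[0,0,0]},
    {"xyz":[0,0,0.028],"twist":[0,0,0]},
    {"xyz":[0,0,0.028],"twist":[0,0,0]},
    {"xyz":[0,0,0.028],"twist":[0,0,0]}
  ]
}}

```text
time: 6.85
tool_pos: [0.5622, -0.0807, 0.1706]
ee_rot: [-1.571, -0.0, -1.13]
wrist_force: [1.3, 0.2, -1.2]
width: 0.0178
```

```bash
python3 snap.py scene d1 190 130 80 60;python3 snap.py top d2 240 130 120 90
```

```text
6.9 [ 0.5621 -0.0807  0.1704] [-1.571   0.     -1.1296] [ 0.39  0.87 -1.17] 0.018021297349694487
6.95 [ 0.5621 -0.0806  0.1703] [-1.5710e+00  2.0000e-04 -1.1296e+00] [ 1.2  -0.82 -1.62] 0.017965424865684258
```

View pics/d1.png

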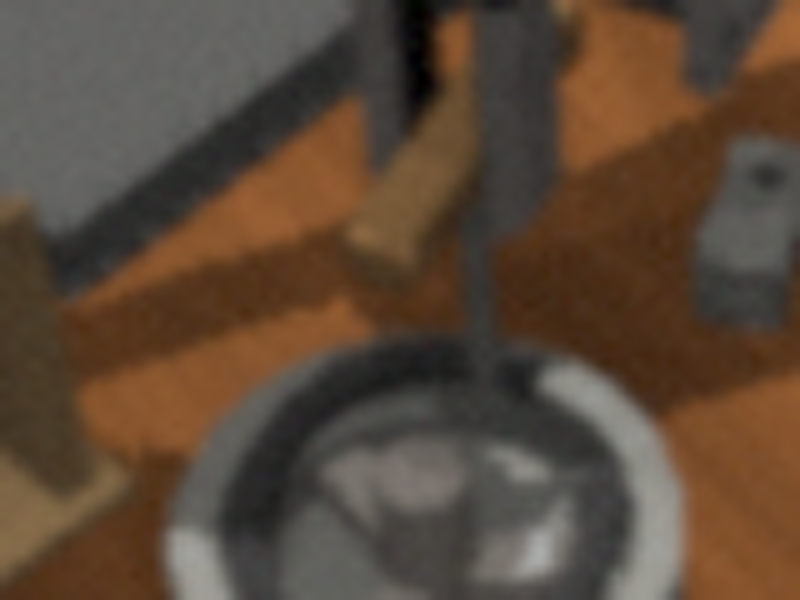

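View pics/d2.png

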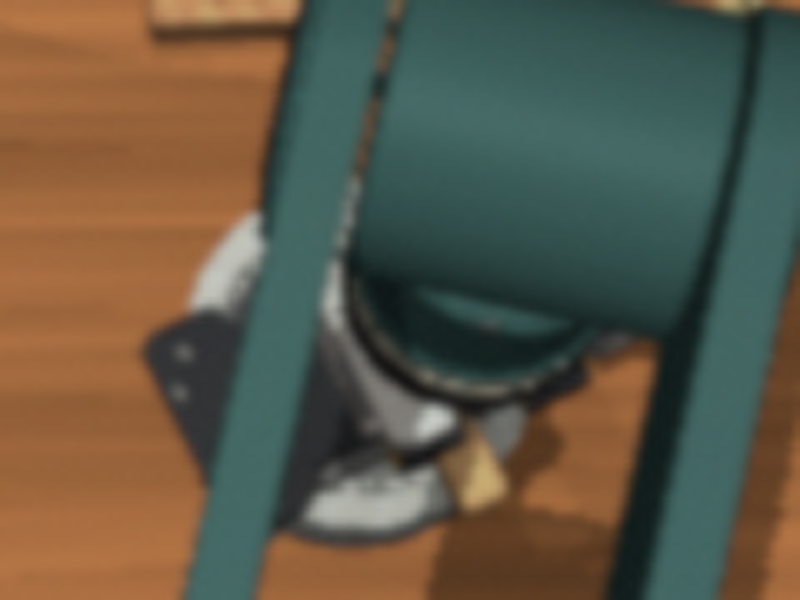

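The ring's pocket side is raised: the dark arc at (430,360)-(535,370) in the crop covers the rim's inner edge. I'll hold briefly, then draw it about 14 mm outward.

Request:
{"op": "step_arm", "data": {
  "commands": [
    {"xyz":[0,0,0],"twist":[0,0,0]},
    {"xyz":[0,0,0],"twist":[0,0,0]},
    {"xyz":[-0.002,-0.001,0],"twist":[0,0,0]},
    {"xyz":[-0.004,-0.002,0],"twist":[0,0,0]},
    {"xyz":[-0.006,-0.003,0],"twist":[0,0,0]},
    {"xyz":[-0.008,-0.004,0],"twist":[0,0,0]},
    {"xyz":[-0.01,-0.005,0],"twist":[0,0,0]},
    {"xyz":[-0.012,-0.0055,0],"twist":[0,0,0]},
    {"xyz":[-0.0135,-0.0065,0],"twist":[0,0,0]},
    {"xyz":[-0.0135,-0.0065,0],"twist":[0,0,0]},
    {"xyz":[-0.0135,-0.0065,0],"twist":[0,0,0]}
  ]
}}

```text
time: 7.87
tool_pos: [0.5487, -0.0873, 0.1707]
ee_rot: [-1.571, -0.0, -1.13]
wrist_force: [-0.2, -0.6, -0.4]
width: 0.0177
```

```bash
python3 snap.py scene e1 190 130 80 60
```

```text
7.9167 [ 0.5487 -0.0872  0.1707] [-1.5707e+00 -2.0000e-04 -1.1296e+00] [-0.08 -0.67 -1.27] 0.017660848910588844
```

View pics/e1.png

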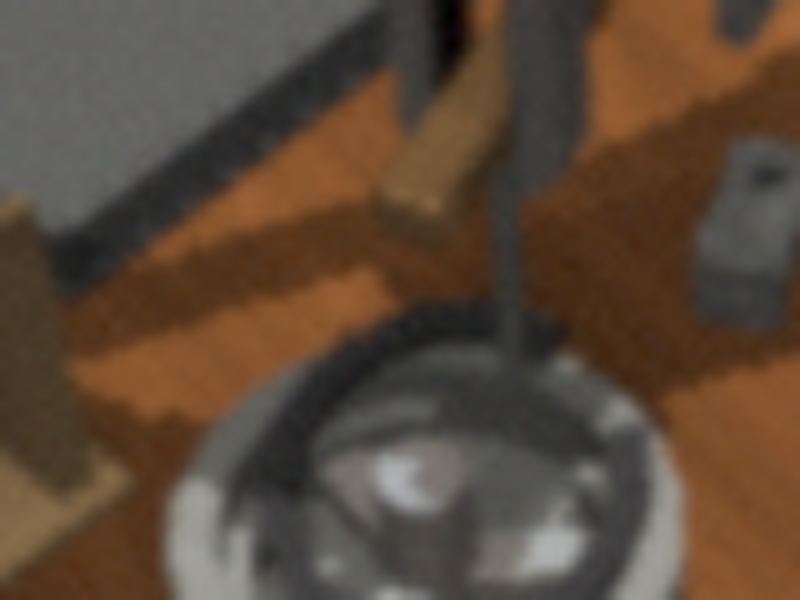

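The ring is now drawn over the rim; the dark arc tops out at (470,310). I'll lower it and slide the foot back inward and down.

Request:
{"op": "step_arm", "data": {
  "commands": [
    {"xyz":[0,0,-0.0015],"twist":[0,0,0]},
    {"xyz":[0,0,-0.003],"twist":[0,0,0]},
    {"xyz":[0,0,-0.003],"twist":[0,0,0]},
    {"xyz":[0.003,0.0015,-0.003],"twist":[0,0,0]},
    {"xyz":[0.006,0.003,-0.003],"twist":[0,0,0]},
    {"xyz":[0.0095,0.0045,-0.003],"twist":[0,0,0]},
    {"xyz":[0.0095,0.0045,-0.005],"twist":[0,0,0]},
    {"xyz":[0.0095,0.0045,-0.008],"twist":[0,0,0]},
    {"xyz":[0.0095,0.0045,-0.011],"twist":[0,0,0]},
    {"xyz":[0.0095,0.0045,-0.011],"twist":[0,0,0]}
  ]
}}

```text
time: 8.75
tool_pos: [0.5576, -0.0825, 0.1583]
ee_rot: [-1.572, 0.001, -1.13]
wrist_force: [-0.1, 0.5, -1.2]
width: 0.0178
```

```bash
python3 snap.py scene e2 190 130 80 60
```

```text
8.8 [ 0.5577 -0.0826  0.1587] [-1.5720e+00  8.0000e-04 -1.1297e+00] [ 0.2   0.66 -1.24] 0.017859045614338813
```

View pics/e2.png

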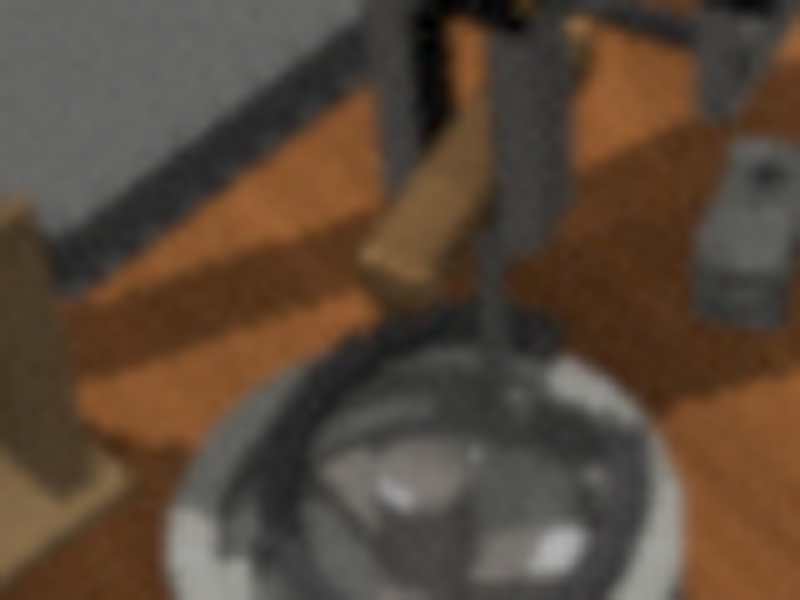

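The ring stayed on the rim. Next I back the foot out and raise the pick.

Request:
{"op": "step_arm", "data": {
  "commands": [
    {"xyz":[0.005,0.0025,0],"twist":[0,0,0]},
    {"xyz":[0.011,0.0055,0],"twist":[0,0,0]},
    {"xyz":[0.011,0.0055,0],"twist":[0,0,0]},
    {"xyz":[0.011,0.0055,0],"twist":[0,0,0]},
    {"xyz":[0.011,0.0055,0.02],"twist":[0,0,0]},
    {"xyz":[0.011,0.0055,0.05],"twist":[0,0,0]},
    {"xyz":[0.011,0.0055,0.075],"twist":[0,0,0]},
    {"xyz":[0.011,0.0055,0.075],"twist":[0,0,0]},
    {"xyz":[0.011,0.0055,0.075],"twist":[0,0,0]}
  ]
}}

```text
time: 9.55
tool_pos: [0.5701, -0.0774, 0.2366]
ee_rot: [-1.567, -0.003, -1.13]
wrist_force: [0.3, -0.3, -1.7]
width: 0.0181
```

```bash
python3 snap.py scene e3 190 130 80 60
```

```text
9.6 [ 0.5692 -0.0772  0.2344] [-1.5706e+00 -3.0000e-04 -1.1295e+00] [-0.18  0.28 -0.8 ] 0.018115834542917177
```

View pics/e3.png

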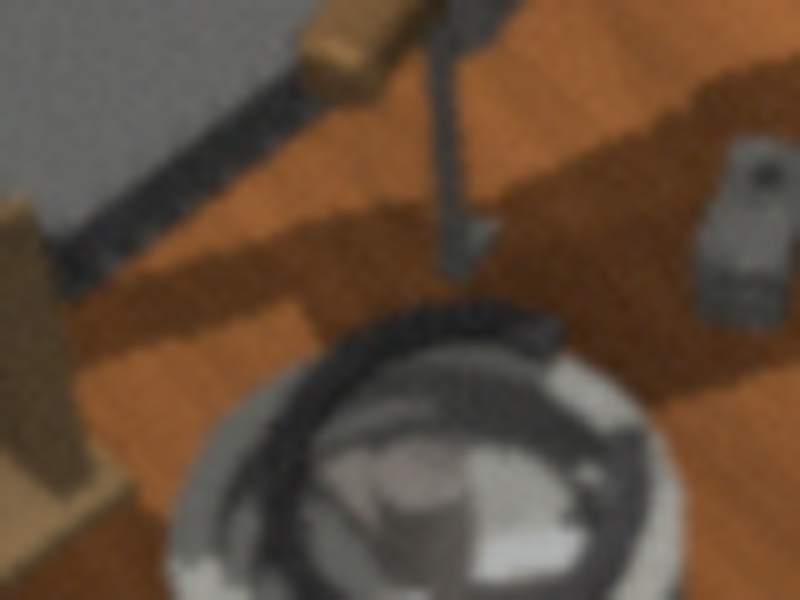

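The pick is free and the ring rests on the rim. I'll hang the pick back on its stand.

Request:
{"op": "step_arm", "data": {
  "commands": [
    {"xyz":[0.025,-0.03,0],"twist":[0,0,-5]},
    {"xyz":[0.05,-0.06,0],"twist":[0,0,-10]},
    {"xyz":[0.075,-0.09,0],"twist":[0,0,-15]},
    {"xyz":[0.1005,-0.117,-0.005],"twist":[0,0,-19]},
    {"xyz":[0.1005,-0.117,-0.005],"twist":[0,0,-19]},
    {"xyz":[0.1005,-0.117,-0.005],"twist":[0,0,-19]},
    {"xyz":[0.1005,-0.117,-0.005],"twist":[0,0,-19]},
    {"xyz":[0.1005,-0.117,-0.03],"twist":[0,0,-19]},
    {"xyz":[0.1005,-0.117,-0.06],"twist":[0,0,-19]},
    {"xyz":[0.1005,-0.117,-0.09],"twist":[0,0,-19]},
    {"xyz":[0.1005,-0.117,-0.11],"twist":[0,0,-19]},
    {"xyz":[0.1005,-0.117,-0.11],"twist":[0,0,-19]}
  ]
}}

```text
time: 10.6
tool_pos: [0.6658, -0.1913, 0.119]
ee_rot: [-1.58, 0.005, -1.459]
wrist_force: [-0.9, 0.3, -1.6]
width: 0.018
```

```bash
python3 snap.py scene g1 120 100 120 90
```

```text
10.65 [ 0.6673 -0.192   0.1222] [-1.5759  0.0027 -1.4594] [ 0.1  -0.36 -1.08] 0.01770877588976865
```

View pics/g1.png

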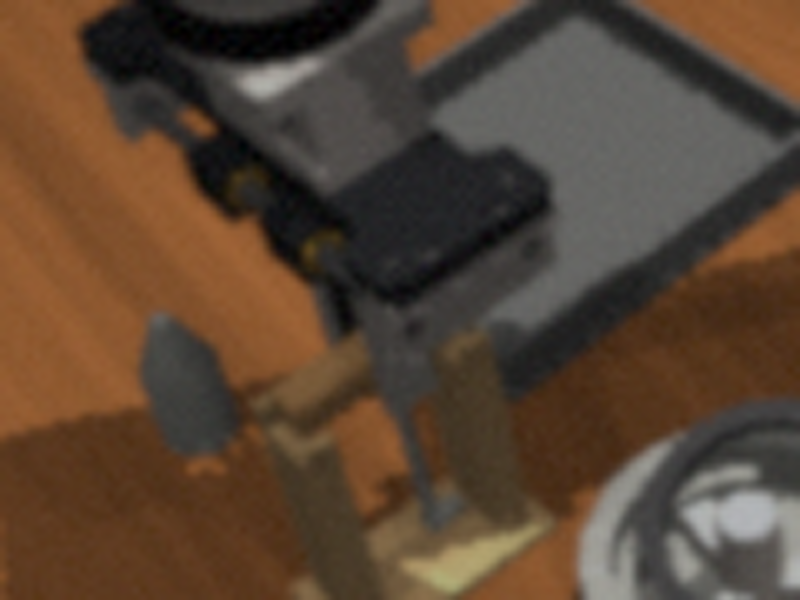

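Request:
{"op": "step_arm", "data": {
  "commands": [
    {"xyz":[0,-0.001,0],"twist":[0,0,0]},
    {"xyz":[0,-0.001,0],"twist":[0,0,0]}
  ]
}}

```text
time: 10.82
tool_pos: [0.6709, -0.1952, 0.1282]
ee_rot: [-1.566, -0.003, -1.46]
wrist_force: [-0.2, 0.6, -0.4]
width: 0.0178
```

Request:
{"op": "step_arm", "data": {
  "commands": [
    {"xyz":[0,0,-0.008],"twist":[0,0,0]},
    {"xyz":[0,0,-0.015],"twist":[0,0,0]},
    {"xyz":[0,0,-0.019],"twist":[0,0,0]},
    {"xyz":[0,0,-0.019],"twist":[0,0,0]},
    {"xyz":[0,0,-0.019],"twist":[0,0,0]},
    {"xyz":[0,0,-0.019],"twist":[0,0,0]}
  ]
}}

```text
time: 11.32
tool_pos: [0.6696, -0.1952, 0.1053]
ee_rot: [-1.571, 0.0, -1.461]
wrist_force: [0.0, 0.5, -1.0]
width: 0.0175
```

Request:
{"op": "step_arm", "data": {
  "commands": [
    {"xyz":[0,0.0005,-0.001],"twist":[0,0,0]},
    {"xyz":[0,0.0005,-0.001],"twist":[0,0,0]},
    {"xyz":[0,0.0005,-0.001],"twist":[0,0,0]}
  ]
}}

```text
time: 11.57
tool_pos: [0.6697, -0.1946, 0.1045]
ee_rot: [-1.571, -0.0, -1.461]
wrist_force: [-0.1, 0.8, -0.9]
width: 0.0176
```

Request:
{"op": "step_arm", "data": {
  "commands": [
    {"xyz":[0,0,0],"twist":[0,0,0]},
    {"xyz":[0,0,0],"twist":[0,0,0]},
    {"xyz":[0,0,0],"twist":[0,0,0]},
    {"xyz":[0,0,0],"twist":[0,0,0]},
    {"xyz":[0,0,0],"twist":[0,0,0]},
    {"xyz":[0,0,0],"twist":[0,0,0]},
    {"xyz":[0,0,0],"twist":[0,0,0]}
  ],
  "fingers": 120
}}

```text
time: 12.15
tool_pos: [0.6697, -0.1947, 0.1046]
ee_rot: [-1.571, -0.0, -1.461]
wrist_force: [-0.7, 0.2, 0.1]
width: 0.0495
```

Request:
{"op": "step_arm", "data": {
  "commands": [
    {"xyz":[0,0,0.03],"twist":[0,0,0]},
    {"xyz":[0,0,0.07],"twist":[0,0,0]},
    {"xyz":[0,0,0.11],"twist":[0,0,0]},
    {"xyz":[-0.04,-0.01,0.12],"twist":[0,0,5]},
    {"xyz":[-0.08,-0.02,0.12],"twist":[0,0,10]},
    {"xyz":[-0.12,-0.03,0.12],"twist":[0,0,15]},
    {"xyz":[-0.16,-0.04,0.12],"twist":[0,0,20]},
    {"xyz":[-0.2,-0.05,0.12],"twist":[0,0,20]},
    {"xyz":[-0.24,-0.06,0.12],"twist":[0,0,20]},
    {"xyz":[-0.24,-0.06,0.12],"twist":[0,0,20]}
  ]
}}

```text
time: 12.98
tool_pos: [0.424, -0.2556, 0.2247]
ee_rot: [-1.574, 0.0, -1.117]
wrist_force: [1.1, -0.3, 0.2]
width: 0.0499
```

```bash
python3 snap.py scene i1 120 110 160 120; python3 snap.py top i2 240 110 160 120
```

```text
13.0333 [ 0.4271 -0.2552  0.225 ] [-1.5707e+00 -1.0000e-03 -1.1161e+00] [ 0.96  0.19 -0.72] 0.049701874024684733
13.0833 [ 0.429  -0.255   0.2252] [-1.5696e+00 -1.5000e-03 -1.1144e+00] [-0.43 -0.12 -0.07] 0.04981675069416424
```

View pics/i1.png

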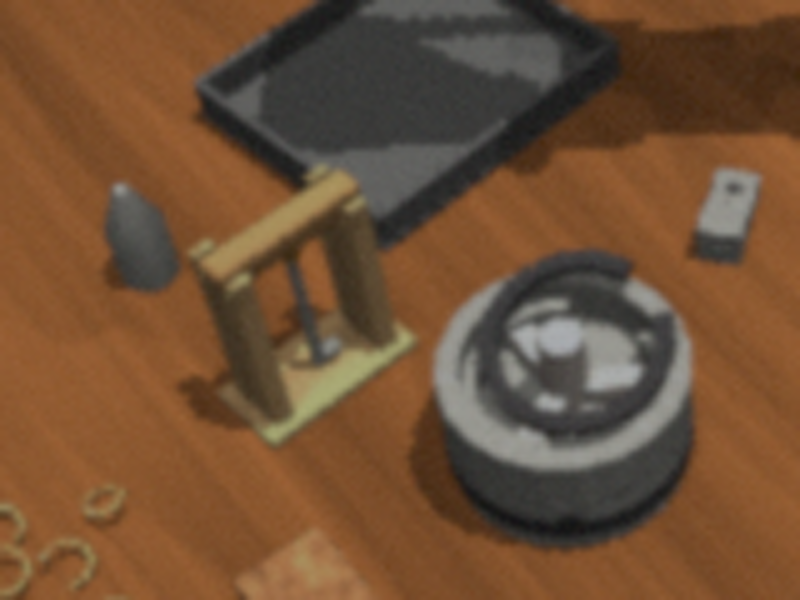

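View pics/i2.png

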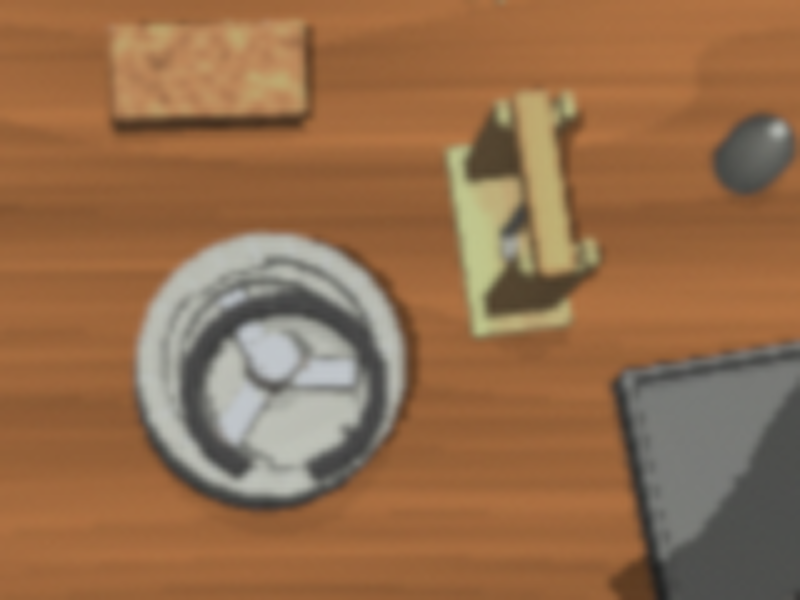

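The pick hangs straight on its stand, and the ring lies drawn over the rim on the robot's side. I'll fit the ring's pose.

```bash
python3 - <<'E'
from meas import *
for n,f in(("top","i2"),("scene","i1")):
    D=np.load(f"/tmp/{f}.npz");p=D["p"];P=cloud(n,D["d"]);g=cv2.cvtColor(p,cv2.COLOR_RGB2GRAY)
    m=(np.hypot(P[...,0]-.58,P[...,1]+.072)<.07)&(g<(105 if n=="top" else 90))&(P[...,2]>.058)&(P[...,2]<.1)
    k,l,st,_=cv2.connectedComponentsWithStats(m.astype(np.uint8));i=1+st[1:,4].argmax();q=P[l==i]
    A=np.c_[q[:,:2]-[.58,-.073],np.ones(len(q))];pl=np.linalg.lstsq(A,q[:,2],rcond=None)[0]
    c=circ(q[:,:2]);a=np.degrees(np.arctan2(q[:,1]-c[1],q[:,0]-c[0]))%360
    h=np.histogram(a,36,(0,360))[0]
    print(n,len(q),"plane",pl.round(3),"circ",c.round(4),"z",np.percentile(q[:,2],[2,50,98]).round(4));print(h)
E
```

```text
top 430 plane [-0.226 -0.093  0.078] circ [ 0.5773 -0.0737  0.0447] z [0.0644 0.076  0.0931]
[12 13 10 14 13 13 12 15 12 12 12 12 14 13 15  5  0  0  0  8 19 15 18 17
 10 13 10  8 14 12 12 16 13 15 16 17]
scene 550 plane [-0.133 -0.042  0.073] circ [ 0.582  -0.0705  0.0444] z [0.0594 0.0719 0.0903]
[13 11 13 10 13 14 16 13 16 15 14 15 13 13 13  7  4  3  7 16 28 30 28 31
 29 22 21 16 14 14 20 16 13 11  9  9]
```

Request:
{"op": "step_arm", "data": {
  "commands": [
    {"xyz":[0.05,0.07,0],"twist":[0,0,7]},
    {"xyz":[0.08,0.11,0],"twist":[0,0,14]},
    {"xyz":[0.113,0.154,-0.02],"twist":[0,0,21]},
    {"xyz":[0.113,0.154,-0.05],"twist":[0,0,28]},
    {"xyz":[0.113,0.154,-0.08],"twist":[0,0,35]},
    {"xyz":[0.113,0.154,-0.09],"twist":[0,0,42]},
    {"xyz":[0.113,0.154,-0.09],"twist":[0,0,49]},
    {"xyz":[0.113,0.154,-0.09],"twist":[0,0,56]},
    {"xyz":[0.113,0.154,-0.09],"twist":[0,0,63]},
    {"xyz":[0.113,0.154,-0.09],"twist":[0,0,70]},
    {"xyz":[0.113,0.154,-0.09],"twist":[0,0,77]},
    {"xyz":[0.113,0.154,-0.09],"twist":[0,0,84]}
  ]
}}

```text
time: 14.08
tool_pos: [0.5444, -0.0995, 0.1342]
ee_rot: [-1.57, -0.001, 0.362]
wrist_force: [-0.5, -0.8, 0.2]
width: 0.0498
```

Request:
{"op": "step_arm", "data": {
  "commands": [
    {"xyz":[0,0,0],"twist":[0,0,7]},
    {"xyz":[0,0,0],"twist":[0,0,14]},
    {"xyz":[0,0,0],"twist":[0,0,18]},
    {"xyz":[0,0,0],"twist":[0,0,18]},
    {"xyz":[0,0,0],"twist":[0,0,18]},
    {"xyz":[0,0,0],"twist":[0,0,18]}
  ]
}}

```text
time: 14.58
tool_pos: [0.5435, -0.1001, 0.1343]
ee_rot: [-1.571, -0.0, 0.668]
wrist_force: [-0.2, 0.3, 0.1]
width: 0.0498
```

```bash
python3 snap.py scene j1 190 120 80 60; python3 snap.py top j2 240 130 120 90
```

```text
14.6333 [ 0.5433 -0.1002  0.1344] [-1.5707e+00 -3.0000e-04  6.6760e-01] [-0.68 -0.37 -0.08] 0.049581811930992384
14.6833 [ 0.5431 -0.1004  0.1344] [-1.5707e+00 -1.0000e-04  6.6770e-01] [-0.76 -0.1   0.09] 0.04994998326359057
```

View pics/j1.png

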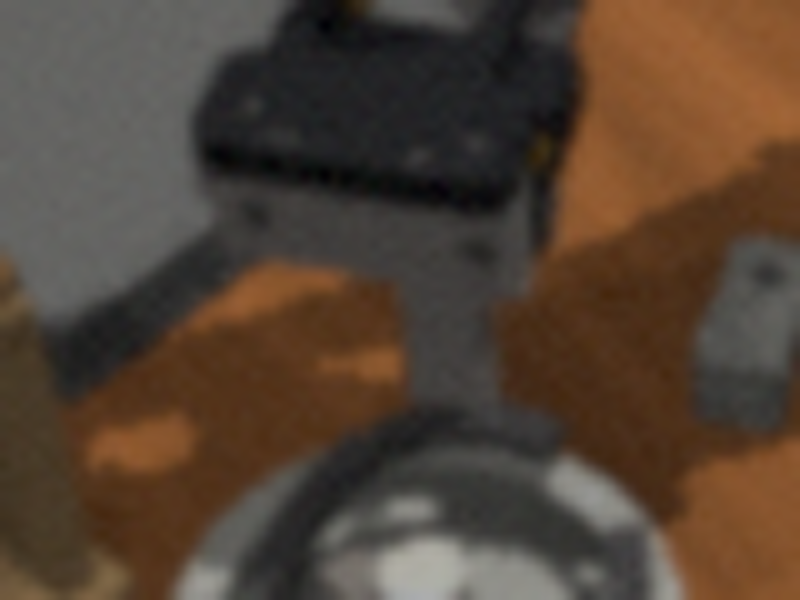

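View pics/j2.png

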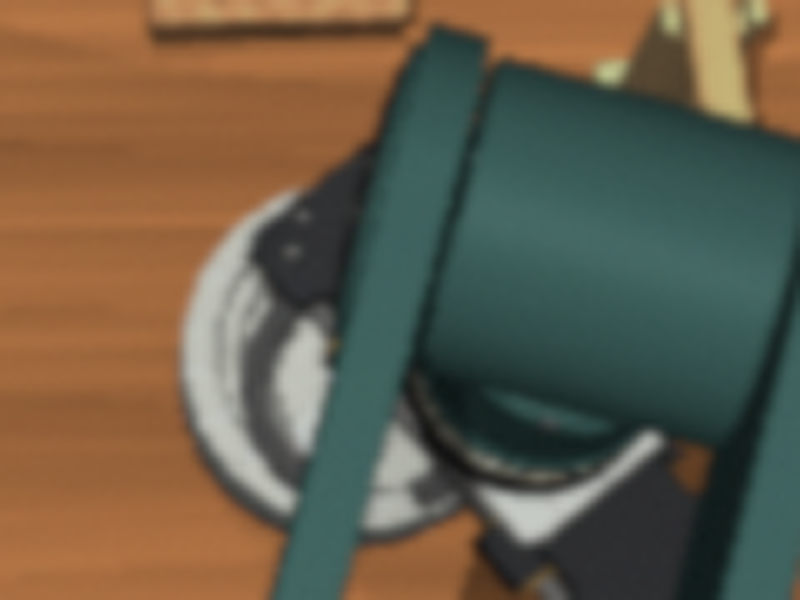

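Request:
{"op": "step_arm", "data": {
  "commands": [
    {"xyz":[0.0005,0,-0.02],"twist":[0,0,0]},
    {"xyz":[0.0005,0,-0.035],"twist":[0,0,0]},
    {"xyz":[0.0005,0,-0.045],"twist":[0,0,0]},
    {"xyz":[0.0005,0,-0.05],"twist":[0,0,0]},
    {"xyz":[0.0005,0,-0.05],"twist":[0,0,0]},
    {"xyz":[0.0005,0,-0.05],"twist":[0,0,0]}
  ]
}}

```text
time: 15.18
tool_pos: [0.5434, -0.1007, 0.0848]
ee_rot: [-1.571, -0.0, 0.668]
wrist_force: [-0.1, 0.2, 0.0]
width: 0.0499
```

Request:
{"op": "step_arm", "data": {
  "commands": [
    {"xyz":[0,0,0],"twist":[0,0,0]},
    {"xyz":[0,0,0],"twist":[0,0,0]},
    {"xyz":[0,0,0],"twist":[0,0,0]},
    {"xyz":[0,0,0],"twist":[0,0,0]},
    {"xyz":[0,0,0],"twist":[0,0,0]},
    {"xyz":[0,0,0],"twist":[0,0,0]},
    {"xyz":[0,0,0],"twist":[0,0,0]},
    {"xyz":[0,0,0],"twist":[0,0,0]}
  ],
  "fingers": 255
}}

```text
time: 15.85
tool_pos: [0.5432, -0.1007, 0.0844]
ee_rot: [-1.571, -0.0, 0.668]
wrist_force: [1.2, -0.6, -0.6]
width: 0.0101
```

```bash
python3 snap.py scene k1 190 120 80 60
```

```text
15.9 [ 0.5432 -0.1007  0.0844] [-1.5709e+00 -1.0000e-04  6.6810e-01] [ 0.48 -0.24  0.04] 0.010198704927144682
```

View pics/k1.png

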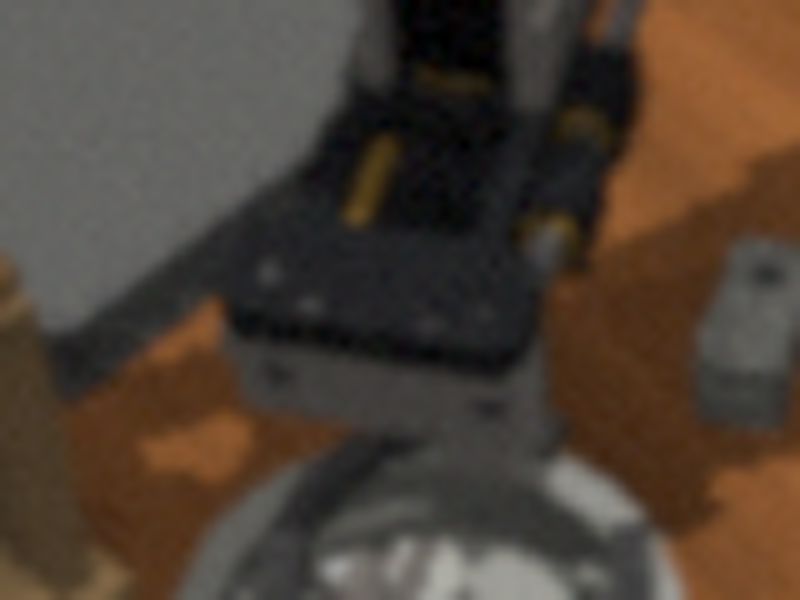

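The opening is 10.1 mm, so the ring's section is gripped. I'll lift it.

Request:
{"op": "step_arm", "data": {
  "commands": [
    {"xyz":[0,0,0.005],"twist":[0,0,0]},
    {"xyz":[0,0,0.012],"twist":[0,0,0]},
    {"xyz":[0,0,0.02],"twist":[0,0,0]},
    {"xyz":[0,0,0.03],"twist":[0,0,0]},
    {"xyz":[0,0,0.045],"twist":[0,0,0]},
    {"xyz":[0,0,0.06],"twist":[0,0,0]},
    {"xyz":[0,0,0.075],"twist":[0,0,0]},
    {"xyz":[0,0,0.09],"twist":[0,0,0]},
    {"xyz":[0,0,0.09],"twist":[0,0,0]},
    {"xyz":[0,0,0.09],"twist":[0,0,0]}
  ]
}}

```text
time: 16.73
tool_pos: [0.5441, -0.1009, 0.1764]
ee_rot: [-1.574, -0.002, 0.668]
wrist_force: [-0.4, -0.3, -1.2]
width: 0.0097
```

```bash
python3 snap.py scene l1 160 60 160 120
```

```text
16.7833 [ 0.5433 -0.1007  0.1749] [-1.5715e+00 -5.0000e-04  6.6820e-01] [ 0.07  0.15 -2.16] 0.01038422625882034
```

View pics/l1.png

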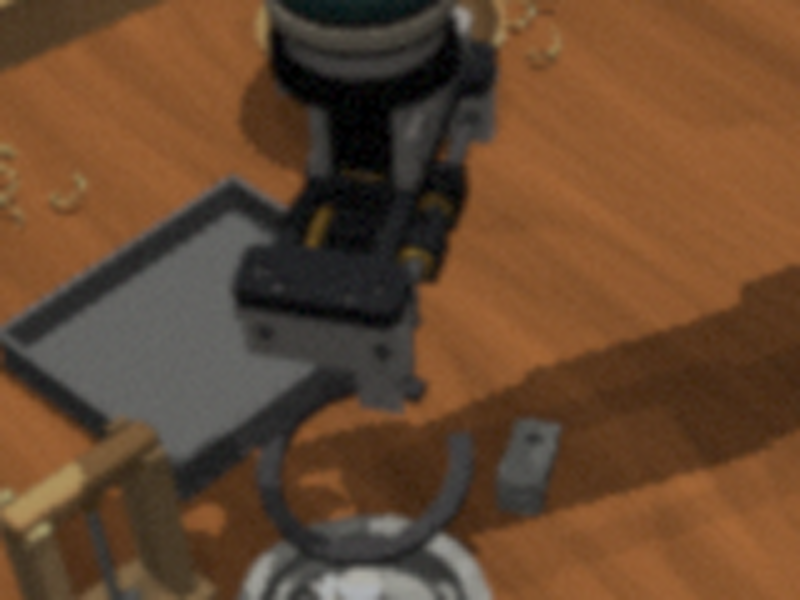

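```bash
python3 - <<'E'
from meas import *
D=np.load("/tmp/l1.npz");p=D["p"];P=cloud("scene",D["d"]);g=cv2.cvtColor(p,cv2.COLOR_RGB2GRAY)
m=(np.hypot(P[...,0]-.579,P[...,1]+.073)<.08)&(g<100)&(P[...,2]>.1)&(P[...,2]<.175)&(np.hypot(P[...,0]-.5435,P[...,1]+.1007)>.02)
q=P[m];A=np.c_[q[:,:2]-[.579,-.073],np.ones(len(q))];pl=np.linalg.lstsq(A,q[:,2],rcond=None)[0]
print(len(q),pl,circ(q[:,:2]),np.percentile(q[:,2],[2,50,98]))
d=np.array([np.cos(np.radians(218)),np.sin(np.radians(218))]);print("slope along 218:",pl[:2]@d,"perp",pl[:2]@[-d[1],d[0]])
E
```

```text
393 [-0.21813849 -0.09245218  0.16945486] [ 0.58024587 -0.07035556  0.04490724] [0.15515464 0.16403504 0.17434376]
slope along 218: 0.22881472215066276 perp -0.06144614812710018
```

The ring is held tilted about 13°, with its far side low. I'll level it by tilting the tool, then carry it over.

```bash
python3 - <<'E'
from h import *
T=np.load("/tmp/top0.npz");P=cloud("top",T["d"]);m=(np.hypot(P[...,0]-.40,P[...,1]-.335)<.09)&(P[...,2]>.03)&(P[...,2]<.07)
print(P[m].mean(0),P[m].min(0),P[m].max(0))
E
```

```text
[0.3984507  0.3346586  0.04518278] [0.37244006 0.31065575 0.03002873] [0.42359788 0.36254225 0.05818316]
```

Request:
{"op": "step_arm", "data": {
  "commands": [
    {"xyz":[0,0.02,0.02],"twist":[2.6,-6.1,0]},
    {"xyz":[-0.005,0.05,0.02],"twist":[5.2,-12.2,0]},
    {"xyz":[-0.01,0.09,0.02],"twist":[5.2,-12.2,0]},
    {"xyz":[-0.02,0.13,0.02],"twist":[5.2,-12.2,0]},
    {"xyz":[-0.025,0.17,0.02],"twist":[5.2,-12.2,0]},
    {"xyz":[-0.03,0.21,0.02],"twist":[5.2,-12.2,0]},
    {"xyz":[-0.035,0.25,0.02],"twist":[5.2,-12.2,0]},
    {"xyz":[-0.04,0.29,0.02],"twist":[5.2,-12.2,0]},
    {"xyz":[-0.045,0.33,0.02],"twist":[5.2,-12.2,0]},
    {"xyz":[-0.05,0.37,0.02],"twist":[5.2,-12.2,0]},
    {"xyz":[-0.055,0.4,0.02],"twist":[5.2,-12.2,0]},
    {"xyz":[-0.057,0.43,0.01],"twist":[5.2,-12.2,0]}
  ]
}}

```text
time: 17.78
tool_pos: [0.4855, 0.3318, 0.1853]
ee_rot: [-1.633, -0.225, 0.677]
wrist_force: [0.8, 0.1, -0.1]
width: 0.0102
```

Request:
{"op": "step_arm", "data": {
  "commands": [
    {"xyz":[0,0.0155,-0.02],"twist":[0,0,0]},
    {"xyz":[0,0.0155,-0.05],"twist":[0,0,0]},
    {"xyz":[0,0.0155,-0.08],"twist":[0,0,0]},
    {"xyz":[0,0.0155,-0.1],"twist":[0,0,0]},
    {"xyz":[0,0.0155,-0.1],"twist":[0,0,0]},
    {"xyz":[0,0.0155,-0.1],"twist":[0,0,0]}
  ]
}}

```text
time: 18.28
tool_pos: [0.4846, 0.3439, 0.0818]
ee_rot: [-1.632, -0.218, 0.675]
wrist_force: [-0.1, 0.9, -0.1]
width: 0.0098
```

```bash
python3 snap.py scene m1 280 200 200 150;  python3 snap.py top m2 60 120 200 150
```

```text
18.3333 [0.4861 0.3447 0.0844] [-1.6323 -0.2227  0.6749] [-0.12  0.16  0.24] 0.009753969553123902
18.3833 [0.4871 0.3452 0.086 ] [-1.6328 -0.2255  0.6749] [ 0.16 -0.15 -0.36] 0.009978436688481631
```

View pics/m1.png

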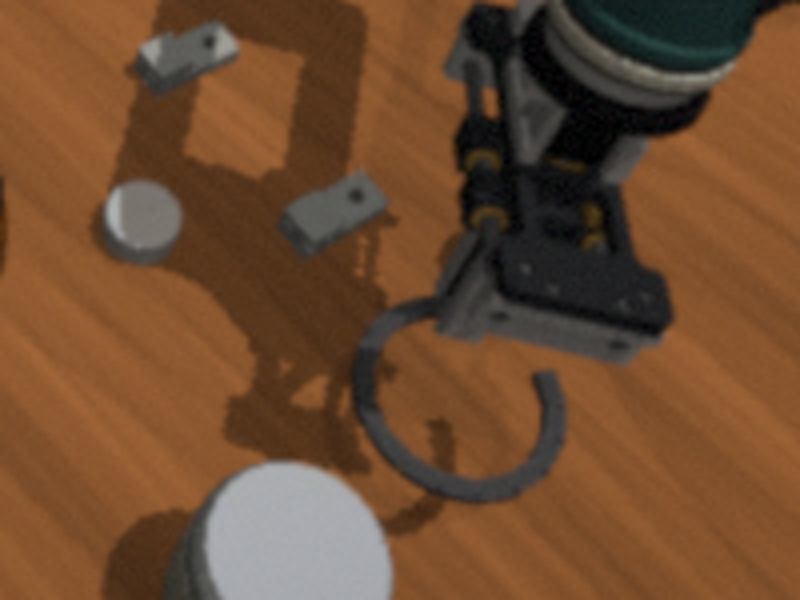

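View pics/m2.png

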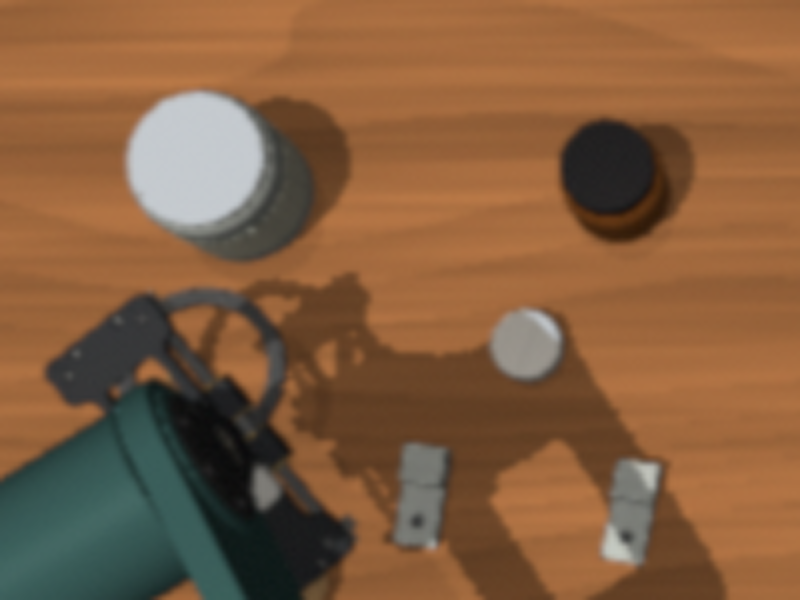

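```bash
python3 - <<'E'
from meas import *
D=np.load("/tmp/m1.npz");p=D["p"];P=cloud("scene",D["d"]);g=cv2.cvtColor(p,cv2.COLOR_RGB2GRAY)
m=(np.hypot(P[...,0]-.522,P[...,1]-.373)<.06)&(P[...,2]>.06)&(P[...,2]<.11)&(np.hypot(P[...,0]-.487,P[...,1]-.345)>.022)
q=P[m]
for _ in range(3):
    A=np.c_[q[:,:2]-[.5215,.3735],np.ones(len(q))];pl=np.linalg.lstsq(A,q[:,2],rcond=None)[0]
    q=q[abs(A@pl-q[:,2])<.004]
print(m.sum(),len(q),pl,circ(q[:,:2])); o=robot.get_obs();print(o["tool_pos"])
E
```

```text
674 634 [-0.02831091 -0.01005975  0.08557511] [0.52173792 0.37290186 0.04545537]
[0.48705853 0.34519367 0.08596034]
```

The ring is now level to within 2° and centred at about (0.521, 0.372). I'll lower and release it.

Request:
{"op": "step_arm", "data": {
  "commands": [
    {"xyz":[0,0.001,-0.03],"twist":[0,0,0]},
    {"xyz":[0,0.001,-0.05],"twist":[0,0,0]},
    {"xyz":[0,0.001,-0.065],"twist":[0,0,0]},
    {"xyz":[0,0.001,-0.07],"twist":[0,0,0]},
    {"xyz":[0,0.001,-0.072],"twist":[0,0,0]},
    {"xyz":[0,0.001,-0.072],"twist":[0,0,0]},
    {"xyz":[0,0.001,-0.072],"twist":[0,0,0]}
  ]
}}

```text
time: 18.97
tool_pos: [0.4877, 0.3466, 0.0148]
ee_rot: [-1.633, -0.227, 0.675]
wrist_force: [0.4, -0.2, -0.4]
width: 0.0098
```

Request:
{"op": "step_arm", "data": {
  "commands": [
    {"xyz":[0,0,0],"twist":[0,0,0]}
  ]
}}

```text
time: 19.05
tool_pos: [0.4875, 0.3466, 0.0146]
ee_rot: [-1.633, -0.227, 0.675]
wrist_force: [0.3, 0.3, -0.1]
width: 0.0099
```

Request:
{"op": "step_arm", "data": {
  "commands": [
    {"xyz":[0,0,-0.002],"twist":[0,0,0]},
    {"xyz":[0,0,-0.002],"twist":[0,0,0]}
  ]
}}

```text
time: 19.22
tool_pos: [0.4865, 0.346, 0.0111]
ee_rot: [-1.633, -0.224, 0.675]
wrist_force: [-0.6, -0.4, -0.2]
width: 0.0103
```

Request:
{"op": "step_arm", "data": {
  "commands": [
    {"xyz":[0,0,0],"twist":[0,0,0]},
    {"xyz":[0,0,0],"twist":[0,0,0]},
    {"xyz":[0,0,0],"twist":[0,0,0]},
    {"xyz":[0,0,0],"twist":[0,0,0]},
    {"xyz":[0,0,0],"twist":[0,0,0]},
    {"xyz":[0,0,0],"twist":[0,0,0]}
  ],
  "fingers": 160
}}

```text
time: 19.72
tool_pos: [0.4881, 0.3471, 0.0126]
ee_rot: [-1.633, -0.229, 0.675]
wrist_force: [3.1, 2.0, 5.2]
width: 0.035
```

Request:
{"op": "step_arm", "data": {
  "commands": [
    {"xyz":[0,0,0.01],"twist":[0,0,0]},
    {"xyz":[0,0,0.03],"twist":[0,0,0]},
    {"xyz":[0,0,0.06],"twist":[0,0,0]},
    {"xyz":[0,0,0.1],"twist":[0,0,0]},
    {"xyz":[0,0,0.14],"twist":[-2.6,6,0]},
    {"xyz":[0,-0.04,0.17],"twist":[-5.2,12.2,0]},
    {"xyz":[0,-0.08,0.18],"twist":[-5.2,12.2,0]},
    {"xyz":[0,-0.12,0.18],"twist":[-5.2,12.2,0]},
    {"xyz":[0,-0.16,0.18],"twist":[-5.2,12.2,0]},
    {"xyz":[0,-0.2,0.18],"twist":[-5.2,12.2,0]},
    {"xyz":[0,-0.2,0.18],"twist":[-5.2,12.2,0]}
  ]
}}

```text
time: 20.63
tool_pos: [0.4846, 0.1401, 0.1898]
ee_rot: [-1.571, 0.006, 0.662]
wrist_force: [0.1, -0.3, 0.2]
width: 0.035
```

```bash
python3 snap.py scene n1 120 80 320 240;  python3 snap.py top n2 60 120 360 270
```

```text
20.6833 [0.4848 0.1417 0.1898] [-1.5702  0.0045  0.6625] [ 0.17 -0.17  1.19] 0.03473340229420709
20.7333 [0.485  0.144  0.1898] [-1.569   0.0029  0.6643] [-0.16  0.23  0.15] 0.03515305617229646
```

View pics/n1.png

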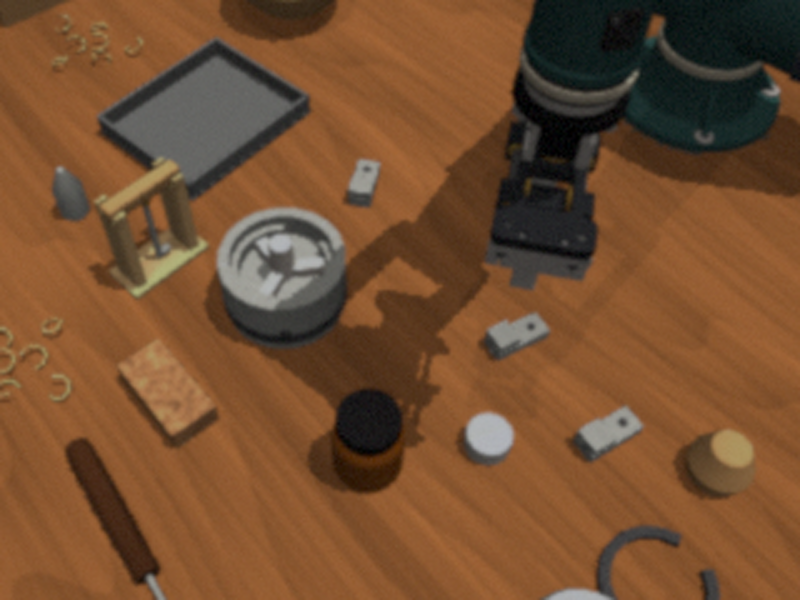

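View pics/n2.png

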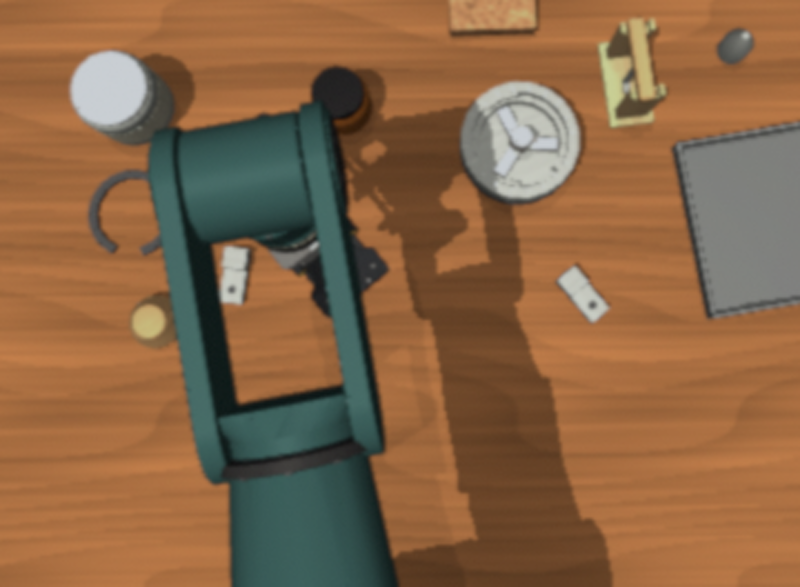

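The ring lies flat in front of the tin. Next is the spider: find its knob.

```bash
python3 - <<'E'
from meas import *
for n,f in(("scene","n1"),("top","n2"),("top","i2")):
    D=np.load(f"/tmp/{f}.npz");P=cloud(n,D["d"])
    m=(np.hypot(P[...,0]-.5915,P[...,1]+.067)<.035)&(P[...,2]>.089)&(P[...,2]<.1);q=P[m]
    print(n,m.sum(),q.mean(0),cv2.minEnclosingCircle(q[:,:2].astype(np.float32)*1000))
    r=(np.hypot(P[...,0]-.5215,P[...,1]-.3735)<.06)&(P[...,2]>.004)&(P[...,2]<.02)
    if n=="scene": q=P[r];print("ring",r.sum(),circ(q[:,:2]),np.percentile(q[:,2],[5,50,95]))
E
```

```text
scene 64 [ 0.59353101 -0.06507353  0.09354659] ((593.891357421875, -66.43368530273438), 12.44186782836914)
ring 493 [0.52312956 0.37577452 0.04529403] [0.00433543 0.00593994 0.00793247]
top 76 [ 0.59058643 -0.06852216  0.0951202 ] ((590.8781127929688, -68.41535186767578), 11.791312217712402)
top 77 [ 0.59035687 -0.06844574  0.09498596] ((591.0060424804688, -68.36309051513672), 11.87182903289795)
```

Request:
{"op": "step_arm", "data": {
  "commands": [
    {"xyz":[0.02,-0.04,0],"twist":[0,0,-7]},
    {"xyz":[0.04,-0.08,0],"twist":[0,0,-14]},
    {"xyz":[0.06,-0.12,0],"twist":[0,0,-21]},
    {"xyz":[0.08,-0.16,0],"twist":[0,0,-28]},
    {"xyz":[0.095,-0.19,0],"twist":[0,0,-35]},
    {"xyz":[0.1065,-0.214,-0.01],"twist":[0,0,-38]},
    {"xyz":[0.1065,-0.214,-0.04],"twist":[0,0,-38]},
    {"xyz":[0.1065,-0.214,-0.06],"twist":[0,0,-38]},
    {"xyz":[0.1065,-0.214,-0.06],"twist":[0,0,-38]},
    {"xyz":[0.1065,-0.214,-0.06],"twist":[0,0,-38]}
  ],
  "fingers": 110
}}

```text
time: 21.57
tool_pos: [0.5916, -0.0663, 0.1284]
ee_rot: [-1.569, 0.005, 0.007]
wrist_force: [-0.1, 0.2, 0.8]
width: 0.0533
```

```bash
python3 snap.py scene o1 190 120 80 60
```

```text
21.6167 [ 0.5927 -0.0666  0.1305] [-1.5701e+00  1.2000e-03  6.9000e-03] [0.49 0.2  0.24] 0.053546847531327386
```

View pics/o1.png

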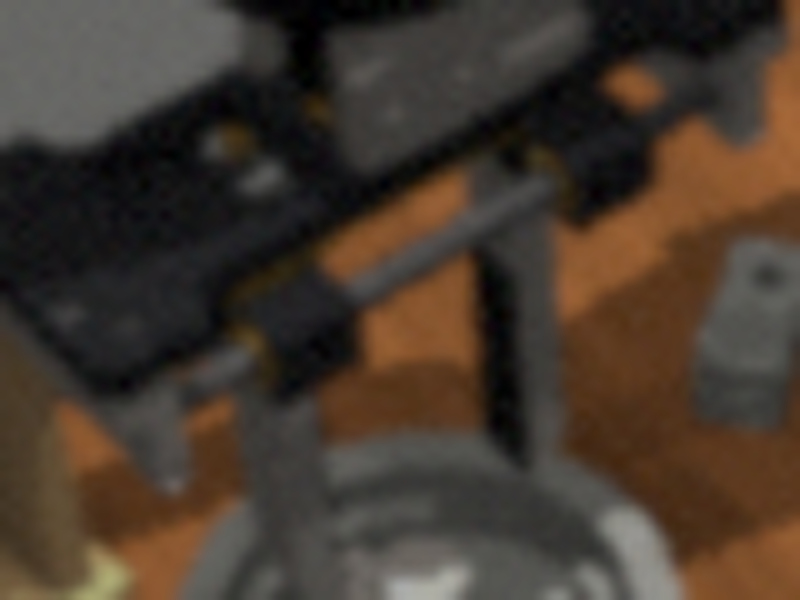

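Request:
{"op": "step_arm", "data": {
  "commands": [
    {"xyz":[-0.001,0,-0.02],"twist":[0,0,0]},
    {"xyz":[-0.001,0,-0.04],"twist":[0,0,0]},
    {"xyz":[-0.001,0,-0.0545],"twist":[0,0,0]},
    {"xyz":[-0.001,0,-0.0545],"twist":[0,0,0]},
    {"xyz":[-0.001,0,-0.0545],"twist":[0,0,0]},
    {"xyz":[-0.001,0,-0.0545],"twist":[0,0,0]}
  ]
}}

```text
time: 22.12
tool_pos: [0.5931, -0.0678, 0.0786]
ee_rot: [-1.572, -0.004, 0.006]
wrist_force: [0.6, -0.3, 0.4]
width: 0.0535
```

Request:
{"op": "step_arm", "data": {
  "commands": [
    {"xyz":[0,0,0],"twist":[0,0,0]},
    {"xyz":[0,0,0],"twist":[0,0,0]},
    {"xyz":[0,0,0],"twist":[0,0,0]},
    {"xyz":[0,0,0],"twist":[0,0,0]},
    {"xyz":[0,0,0],"twist":[0,0,0]},
    {"xyz":[0,0,0],"twist":[0,0,0]},
    {"xyz":[0,0,0],"twist":[0,0,0]},
    {"xyz":[0,0,0],"twist":[0,0,0]}
  ],
  "fingers": 255
}}

```text
time: 22.78
tool_pos: [0.5917, -0.0682, 0.0764]
ee_rot: [-1.571, -0.0, 0.005]
wrist_force: [-1.3, 0.4, 2.4]
width: 0.0232
```

Request:
{"op": "step_arm", "data": {
  "commands": [
    {"xyz":[0,0,0.01],"twist":[0,0,0]},
    {"xyz":[0,0,0.03],"twist":[0,0,0]},
    {"xyz":[0,0,0.06],"twist":[0,0,0]},
    {"xyz":[0,0,0.095],"twist":[0,0,0]},
    {"xyz":[0,0.02,0.1],"twist":[0,0,0]},
    {"xyz":[0.01,0.06,0.1],"twist":[0,0,0]},
    {"xyz":[0.02,0.1,0.1],"twist":[0,0,0]},
    {"xyz":[0.03,0.14,0.1],"twist":[0,0,0]},
    {"xyz":[0.04,0.18,0.1],"twist":[0,0,0]},
    {"xyz":[0.05,0.22,0.1],"twist":[0,0,0]},
    {"xyz":[0.0535,0.26,0.1],"twist":[0,0,0]},
    {"xyz":[0.0535,0.29,0.1],"twist":[0,0,0]}
  ]
}}

```text
time: 23.78
tool_pos: [0.6453, 0.2253, 0.1752]
ee_rot: [-1.57, 0.001, 0.007]
wrist_force: [0.8, 0.3, -1.9]
width: 0.0233
```

Request:
{"op": "step_arm", "data": {
  "commands": [
    {"xyz":[0,0.0305,0],"twist":[0,0,0]},
    {"xyz":[0,0.0305,0],"twist":[0,0,0]},
    {"xyz":[0,0.0305,0],"twist":[0,0,0]},
    {"xyz":[0,0.0305,0],"twist":[0,0,0]},
    {"xyz":[0,0.0305,0],"twist":[0,0,0]}
  ]
}}

```text
time: 24.2
tool_pos: [0.6454, 0.251, 0.176]
ee_rot: [-1.571, 0.0, 0.003]
wrist_force: [0.4, -0.1, -0.8]
width: 0.0236
```

```bash
python3 snap.py scene q1 220 180 240 180
```

```text
24.25 [0.6455 0.2508 0.1761] [-1.5712e+00 -1.0000e-04  3.0000e-03] [ 0.73 -0.28 -0.87] 0.023377220555605725
```

View pics/q1.png

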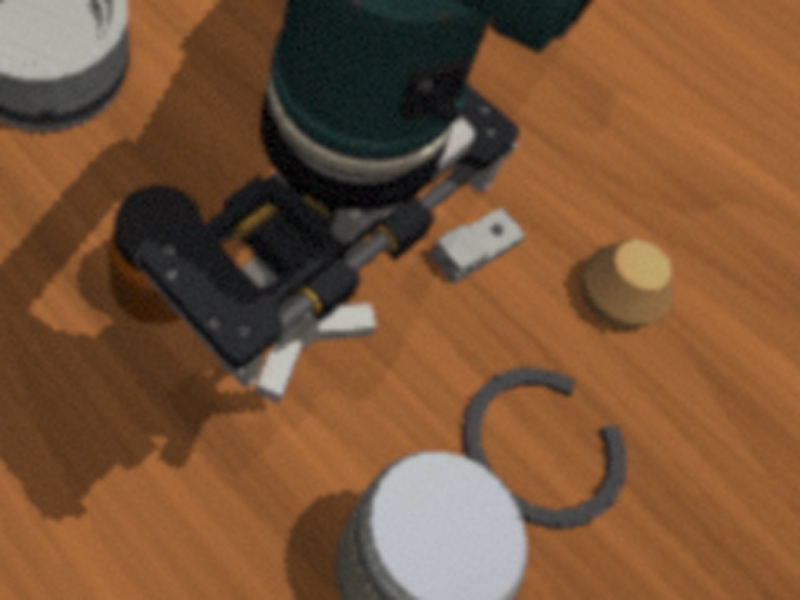

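The spider hangs level in the grip with two arms visible. I'll lower it to the bench.

Request:
{"op": "step_arm", "data": {
  "commands": [
    {"xyz":[0,0.001,-0.03],"twist":[0,0,0]},
    {"xyz":[0,0.001,-0.06],"twist":[0,0,0]},
    {"xyz":[0,0.001,-0.09],"twist":[0,0,0]},
    {"xyz":[0,0.001,-0.115],"twist":[0,0,0]},
    {"xyz":[0,0.001,-0.13],"twist":[0,0,0]},
    {"xyz":[0,0.001,-0.138],"twist":[0,0,0]},
    {"xyz":[0,0.001,-0.142],"twist":[0,0,0]},
    {"xyz":[0,0.001,-0.142],"twist":[0,0,0]},
    {"xyz":[0,0.001,-0.142],"twist":[0,0,0]}
  ]
}}

```text
time: 25.0
tool_pos: [0.6463, 0.2531, 0.0357]
ee_rot: [-1.57, -0.003, 0.004]
wrist_force: [0.3, -0.7, -1.4]
width: 0.0239
```

Request:
{"op": "step_arm", "data": {
  "commands": [
    {"xyz":[0,0,-0.0015],"twist":[0,0,0]},
    {"xyz":[0,0,-0.0025],"twist":[0,0,0]},
    {"xyz":[0,0,-0.0025],"twist":[0,0,0]},
    {"xyz":[0,0,-0.0025],"twist":[0,0,0]}
  ]
}}

```text
time: 25.33
tool_pos: [0.6455, 0.2535, 0.0322]
ee_rot: [-1.571, -0.001, 0.005]
wrist_force: [-0.3, 0.6, -1.2]
width: 0.0233
```

Request:
{"op": "step_arm", "data": {
  "commands": [
    {"xyz":[0,0,-0.001],"twist":[0,0,0]},
    {"xyz":[0,0,-0.001],"twist":[0,0,0]},
    {"xyz":[0,0,-0.001],"twist":[0,0,0]}
  ]
}}

```text
time: 25.58
tool_pos: [0.6456, 0.2535, 0.031]
ee_rot: [-1.57, -0.001, 0.005]
wrist_force: [-0.1, 1.3, 0.3]
width: 0.0236
```

Request:
{"op": "step_arm", "data": {
  "commands": [
    {"xyz":[0,0,0],"twist":[0,0,0]},
    {"xyz":[0,0,0],"twist":[0,0,0]},
    {"xyz":[0,0,0],"twist":[0,0,0]},
    {"xyz":[0,0,0],"twist":[0,0,0]},
    {"xyz":[0,0,0],"twist":[0,0,0]},
    {"xyz":[0,0,0],"twist":[0,0,0]}
  ],
  "fingers": 120
}}

```text
time: 26.08
tool_pos: [0.6452, 0.2533, 0.0305]
ee_rot: [-1.571, -0.0, 0.005]
wrist_force: [-0.7, 0.2, 0.4]
width: 0.0495
```

Request:
{"op": "step_arm", "data": {
  "commands": [
    {"xyz":[0,0,0.02],"twist":[0,0,0]},
    {"xyz":[0,0,0.05],"twist":[0,0,0]},
    {"xyz":[0,0,0.09],"twist":[0,0,0]},
    {"xyz":[0,0,0.13],"twist":[0,0,0]},
    {"xyz":[-0.03,-0.02,0.15],"twist":[0,0,0]},
    {"xyz":[-0.06,-0.05,0.15],"twist":[0,0,0]},
    {"xyz":[-0.09,-0.08,0.15],"twist":[0,0,0]},
    {"xyz":[-0.12,-0.1,0.15],"twist":[0,0,0]},
    {"xyz":[-0.15,-0.12,0.15],"twist":[0,0,0]},
    {"xyz":[-0.18,-0.14,0.15],"twist":[0,0,0]},
    {"xyz":[-0.21,-0.16,0.15],"twist":[0,0,0]},
    {"xyz":[-0.21,-0.19,0.15],"twist":[0,0,0]}
  ]
}}

```text
time: 27.08
tool_pos: [0.4306, 0.064, 0.1805]
ee_rot: [-1.57, 0.002, 0.008]
wrist_force: [-0.1, 0.6, 0.2]
width: 0.0496
```

```bash
python3 snap.py scene r1 160 100 320 240; python3 snap.py top r2 60 100 360 270
```

```text
27.1333 [0.433  0.0584 0.1808] [-1.5756e+00 -9.0000e-04  2.7000e-03] [ 0.51 -1.71 -0.9 ] 0.0497184020500595
27.1833 [0.4343 0.0606 0.181 ] [-1.5724e+00 -1.9000e-03  8.0000e-04] [0.16 0.52 0.63] 0.049885196729095506
```

View pics/r1.png

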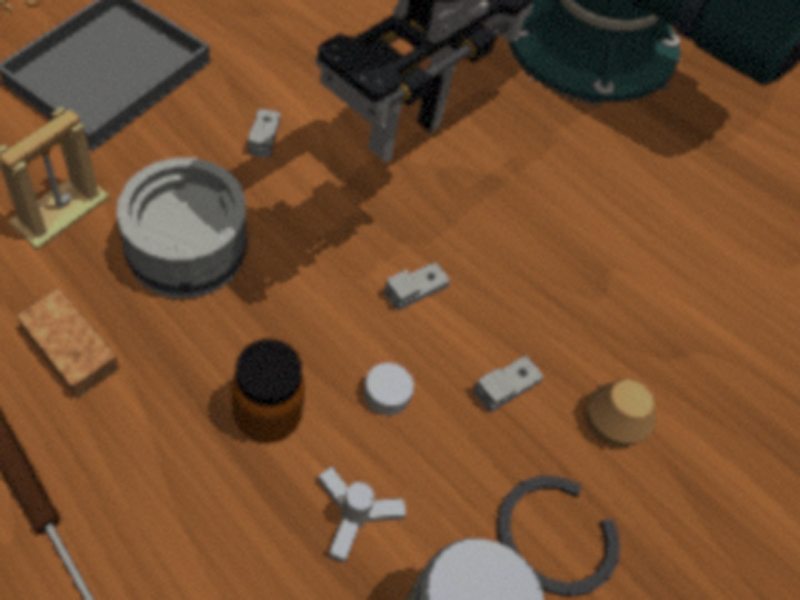

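View pics/r2.png

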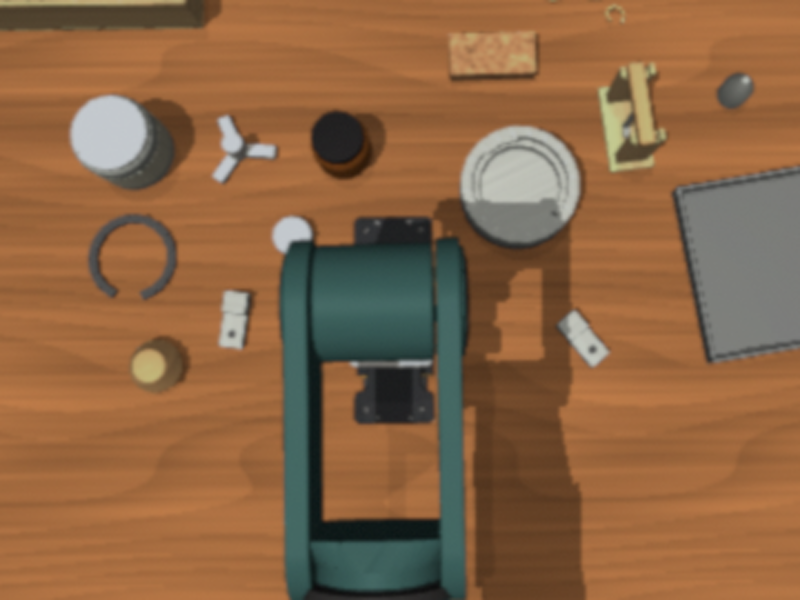

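The spider stands knob up between the tin and the jar, and the ring is flat. Now the jaws: measure them from this scene picture.

```bash
cat > jaws.py <<'E'
import sys
from meas import *
for n,f in zip(sys.argv[1::2],sys.argv[2::2]):
    D=np.load(f"/tmp/{f}.npz");P=cloud(n,D["d"]);p=D["p"].astype(int)
    m=(P[...,2]>.006)&(P[...,2]<.04)&(D["d"]>0)&(np.ptp(p,axis=2)<28)&(P[...,0]>.3)&(P[...,0]<.75)&(P[...,1]<.32)
    k,lab,st,ce=cv2.connectedComponentsWithStats(m.astype(np.uint8))
    for i in range(1,k):
        if 60<st[i,4]<500:
            q=P[lab==i]; print(n,ce[i].round(0),st[i,4],[np.round(x,1) for x in cv2.minAreaRect(q[:,:2].astype(np.float32)*1000)],"zmax",np.percentile(q[:,2],95).round(3))
E
python3 jaws.py scene r1 top r2
```

```text
scene [265. 152.] 153 [array([ 426.2, -135.8]), array([62.1, 25.7]), np.float64(38.8)] zmax 0.025
scene [149. 161.] 98 [array([ 711.4, -307.6]), array([16. , 31.5]), np.float64(71.3)] zmax 0.039
scene [235. 210.] 351 [array([610.6, -34.5]), array([ 62.5, 128.8]), np.float64(60.3)] zmax 0.038
scene [326. 213.] 245 [array([440.7, 124.6]), array([26.2, 60.7]), np.float64(79.8)] zmax 0.026
scene [363. 253.] 293 [array([452., 256.]), array([26.1, 61.7]), np.float64(82.1)] zmax 0.026
scene [315. 255.] 297 [array([545.8, 190.6]), array([42., 42.]), np.float64(19.4)] zmax 0.025
scene [302. 305.] 345 [array([655.4, 259. ]), array([67.4, 77.4]), np.float64(25.8)] zmax 0.032
top [169. 171.] 173 [array([633.4, 247.1]), array([24. , 76.3]), np.float64(26.0)] zmax 0.031
top [191. 204.] 184 [array([547.2, 189.4]), array([33.6, 42.8]), np.float64(28.7)] zmax 0.027
top [165. 243.] 268 [array([449.8, 253. ]), array([26.2, 61.1]), np.float64(81.9)] zmax 0.029
top [322. 252.] 262 [array([ 424.7, -138. ]), array([61. , 25.7]), np.float64(40.3)] zmax 0.028
```

Request:
{"op": "step_arm", "data": {
  "commands": [
    {"xyz":[0,-0.04,0],"twist":[0,0,-7]},
    {"xyz":[0,-0.08,0],"twist":[0,0,-14]},
    {"xyz":[-0.005,-0.12,0],"twist":[0,0,-21]},
    {"xyz":[-0.01,-0.16,0],"twist":[0,0,-28]},
    {"xyz":[-0.01,-0.199,-0.02],"twist":[0,0,-35]},
    {"xyz":[-0.01,-0.199,-0.05],"twist":[0,0,-42]},
    {"xyz":[-0.01,-0.199,-0.08],"twist":[0,0,-49]},
    {"xyz":[-0.01,-0.199,-0.11],"twist":[0,0,-50.5]},
    {"xyz":[-0.01,-0.199,-0.12],"twist":[0,0,-50.5]},
    {"xyz":[-0.01,-0.199,-0.12],"twist":[0,0,-50.5]},
    {"xyz":[-0.01,-0.199,-0.12],"twist":[0,0,-50.5]}
  ]
}}

```text
time: 28.1
tool_pos: [0.4258, -0.1354, 0.0611]
ee_rot: [-1.571, -0.0, -0.875]
wrist_force: [-0.3, 0.4, 0.8]
width: 0.0498
```

```bash
python3 snap.py scene u1 220 110 100 75
```

```text
28.15 [ 0.4267 -0.1358  0.0622] [-1.5695 -0.0026 -0.8752] [1.67 0.02 0.57] 0.04994294112778076
```

View pics/u1.png

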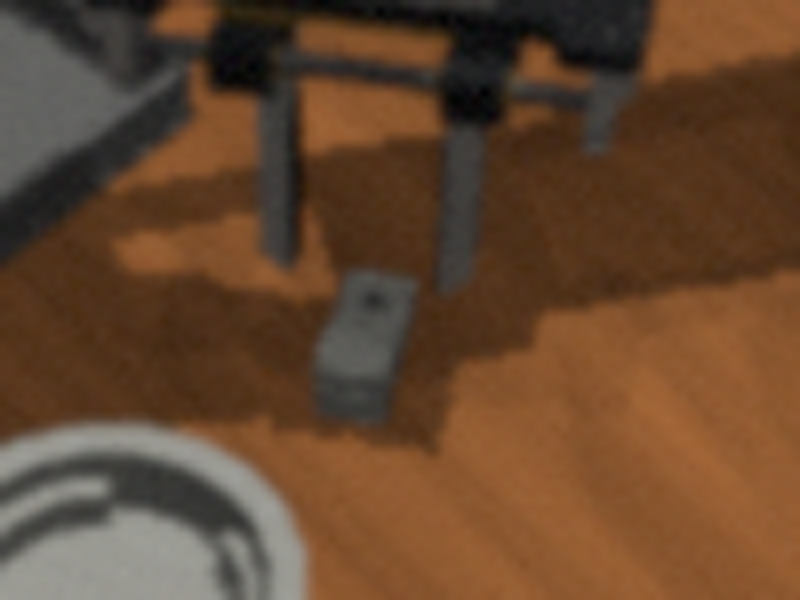

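Request:
{"op": "step_arm", "data": {
  "commands": [
    {"xyz":[-0.001,-0.001,-0.025],"twist":[0,0,0]},
    {"xyz":[-0.001,-0.001,-0.042],"twist":[0,0,0]},
    {"xyz":[-0.001,-0.001,-0.049],"twist":[0,0,0]},
    {"xyz":[-0.001,-0.001,-0.049],"twist":[0,0,0]},
    {"xyz":[-0.001,-0.001,-0.049],"twist":[0,0,0]}
  ]
}}

```text
time: 28.57
tool_pos: [0.4254, -0.137, 0.013]
ee_rot: [-1.57, -0.002, -0.876]
wrist_force: [0.8, 0.7, -0.0]
width: 0.0498
```

Request:
{"op": "step_arm", "data": {
  "commands": [
    {"xyz":[0,0,0],"twist":[0,0,0]},
    {"xyz":[0,0,0],"twist":[0,0,0]},
    {"xyz":[0,0,0],"twist":[0,0,0]},
    {"xyz":[0,0,0],"twist":[0,0,0]},
    {"xyz":[0,0,0],"twist":[0,0,0]},
    {"xyz":[0,0,0],"twist":[0,0,0]}
  ],
  "fingers": 255
}}

```text
time: 29.07
tool_pos: [0.4249, -0.137, 0.0123]
ee_rot: [-1.57, -0.002, -0.876]
wrist_force: [0.1, -0.4, 3.4]
width: 0.0255
```

Request:
{"op": "step_arm", "data": {
  "commands": [
    {"xyz":[0,0,0.03],"twist":[0,0,0]},
    {"xyz":[0,0,0.07],"twist":[0,0,7]},
    {"xyz":[0.02,-0.03,0.08],"twist":[0,0,14]},
    {"xyz":[0.04,-0.06,0.08],"twist":[0,0,21]},
    {"xyz":[0.06,-0.09,0.08],"twist":[0,0,28]},
    {"xyz":[0.08,-0.12,0.08],"twist":[0,0,35]},
    {"xyz":[0.1,-0.15,0.08],"twist":[0,0,42]},
    {"xyz":[0.12,-0.175,0.08],"twist":[0,0,49]},
    {"xyz":[0.1355,-0.1995,0.08],"twist":[0,0,56]},
    {"xyz":[0.1355,-0.1995,0.08],"twist":[0,0,59.3]},
    {"xyz":[0.1355,-0.1995,0.08],"twist":[0,0,59.3]},
    {"xyz":[0.1355,-0.1995,0.08],"twist":[0,0,59.3]}
  ]
}}

```text
time: 30.07
tool_pos: [0.5589, -0.3356, 0.0898]
ee_rot: [-1.568, 0.002, 0.157]
wrist_force: [0.2, 0.5, -1.8]
width: 0.0256
```

```bash
python3 snap.py scene v1 130 60 160 120
```

```text
30.1167 [ 0.559  -0.3353  0.0904] [-1.5688  0.0016  0.1572] [-0.82  0.41 -2.68] 0.02620483865567063
```

View pics/v1.png

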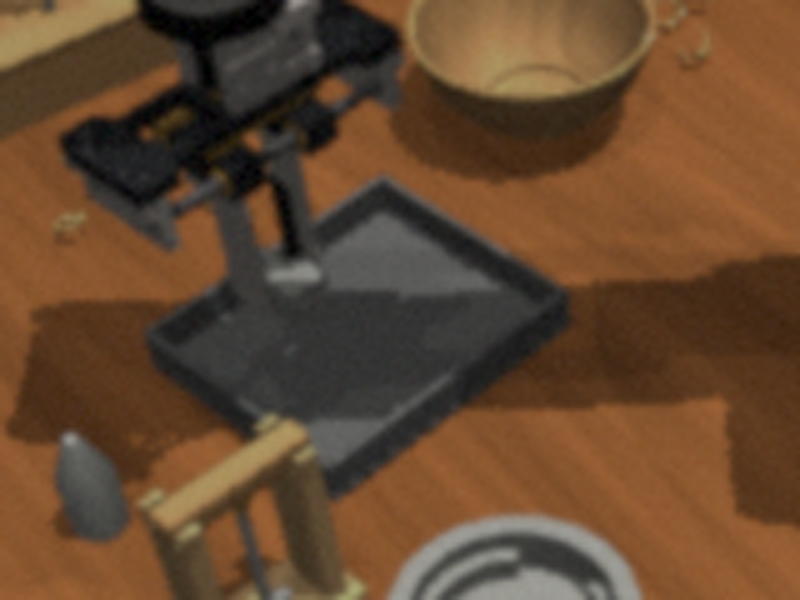

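Request:
{"op": "step_arm", "data": {
  "commands": [
    {"xyz":[0,0,-0.03],"twist":[0,0,0]},
    {"xyz":[0,0,-0.055],"twist":[0,0,0]},
    {"xyz":[0,0,-0.068],"twist":[0,0,0]},
    {"xyz":[0,0,-0.07],"twist":[0,0,0]},
    {"xyz":[0,0,-0.07],"twist":[0,0,0]},
    {"xyz":[0,0,-0.07],"twist":[0,0,0]}
  ]
}}

```text
time: 30.62
tool_pos: [0.5603, -0.3363, 0.023]
ee_rot: [-1.572, -0.002, 0.159]
wrist_force: [0.3, -0.2, -1.1]
width: 0.0254
```

Request:
{"op": "step_arm", "data": {
  "commands": [
    {"xyz":[0,0,0],"twist":[0,0,0]},
    {"xyz":[0,0,0],"twist":[0,0,0]},
    {"xyz":[0,0,0],"twist":[0,0,0]},
    {"xyz":[0,0,0],"twist":[0,0,0]},
    {"xyz":[0,0,0],"twist":[0,0,0]}
  ],
  "fingers": 145
}}

```text
time: 31.03
tool_pos: [0.5601, -0.3365, 0.0223]
ee_rot: [-1.572, -0.001, 0.158]
wrist_force: [0.3, 0.2, 0.7]
width: 0.0403
```

Request:
{"op": "step_arm", "data": {
  "commands": [
    {"xyz":[0,0,0.03],"twist":[0,0,0]},
    {"xyz":[0,0,0.07],"twist":[0,0,0]},
    {"xyz":[0,0,0.11],"twist":[0,0,0]},
    {"xyz":[-0.01,0.03,0.13],"twist":[0,0,7]},
    {"xyz":[-0.02,0.07,0.13],"twist":[0,0,14]},
    {"xyz":[-0.03,0.11,0.13],"twist":[0,0,21]},
    {"xyz":[-0.04,0.15,0.13],"twist":[0,0,28]},
    {"xyz":[-0.05,0.19,0.13],"twist":[0,0,35]},
    {"xyz":[-0.06,0.23,0.13],"twist":[0,0,42]},
    {"xyz":[-0.07,0.27,0.13],"twist":[0,0,49]},
    {"xyz":[-0.08,0.31,0.13],"twist":[0,0,56]},
    {"xyz":[-0.09,0.35,0.13],"twist":[0,0,63]}
  ]
}}

```text
time: 32.03
tool_pos: [0.4689, 0.0155, 0.1519]
ee_rot: [-1.572, -0.0, 1.263]
wrist_force: [1.3, -0.1, -0.0]
width: 0.0405
```

```bash
python3 snap.py scene w1 130 60 320 240; python3 jaws.py scene w1
```

```text
32.0833 [0.467  0.0226 0.152 ] [-1.5682 -0.0064  1.2747] [-1.27  5.42  0.36] 0.04035331103830799
scene [189. 135.] 186 [array([ 563.7, -340.2]), array([27.7, 75. ]), np.float64(8.0)] zmax 0.031
scene [149. 161.] 98 [array([ 710.5, -307.8]), array([14. , 31.2]), np.float64(77.2)] zmax 0.039
scene [235. 210.] 344 [array([610. , -34.5]), array([ 63.5, 129.2]), np.float64(61.1)] zmax 0.038
scene [326. 214.] 247 [array([440.2, 125.1]), array([26.2, 62.7]), np.float64(78.8)] zmax 0.026
scene [363. 253.] 296 [array([451.3, 256.3]), array([26.1, 62.6]), np.float64(81.1)] zmax 0.026
scene [315. 255.] 295 [array([546.1, 189.9]), array([42.3, 41.8]), np.float64(46.4)] zmax 0.025
scene [302. 305.] 339 [array([647.7, 247.4]), array([67.6, 76.4]), np.float64(85.4)] zmax 0.03
```

View pics/w1.png

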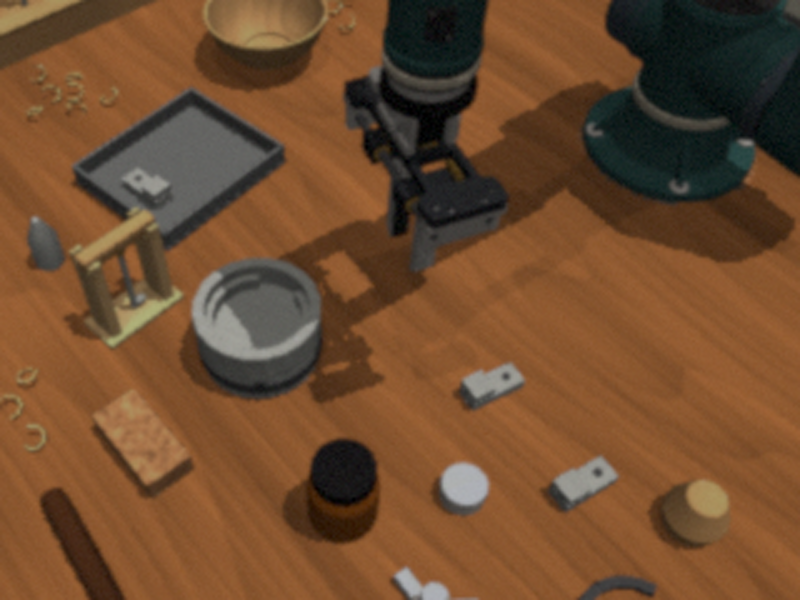

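Jaw one is in the tray. Next is the middle jaw.

Request:
{"op": "step_arm", "data": {
  "commands": [
    {"xyz":[-0.01,0.04,-0.01],"twist":[0,0,7]},
    {"xyz":[-0.02,0.08,-0.03],"twist":[0,0,7.5]},
    {"xyz":[-0.031,0.11,-0.06],"twist":[0,0,7.5]},
    {"xyz":[-0.031,0.11,-0.09],"twist":[0,0,7.5]},
    {"xyz":[-0.031,0.11,-0.09],"twist":[0,0,7.5]},
    {"xyz":[-0.031,0.11,-0.09],"twist":[0,0,7.5]},
    {"xyz":[-0.031,0.11,-0.09],"twist":[0,0,7.5]}
  ],
  "fingers": 110
}}

```text
time: 32.67
tool_pos: [0.4401, 0.1233, 0.0632]
ee_rot: [-1.573, -0.0, 1.388]
wrist_force: [0.3, 0.3, -0.1]
width: 0.0535
```

```bash
python3 snap.py scene x1 270 170 120 90
```

```text
32.7167 [0.4408 0.1232 0.0639] [-1.5748e+00 -1.1000e-03  1.3874e+00] [ 0.58 -0.33  0.6 ] 0.053514618937744285
```

View pics/x1.png

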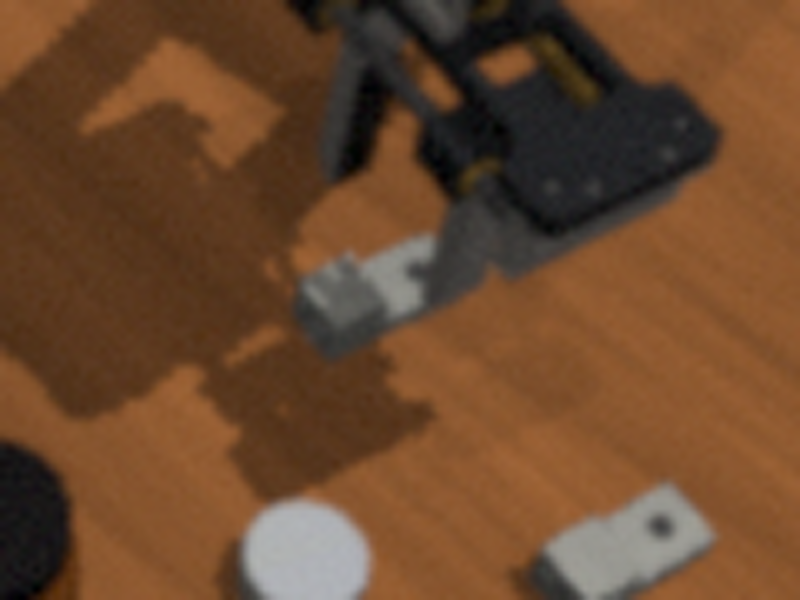

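Request:
{"op": "step_arm", "data": {
  "commands": [
    {"xyz":[-0.0005,0,-0.025],"twist":[0,0,0]},
    {"xyz":[-0.0005,0,-0.042],"twist":[0,0,0]},
    {"xyz":[-0.0005,0,-0.049],"twist":[0,0,0]},
    {"xyz":[-0.0005,0,-0.05],"twist":[0,0,0]},
    {"xyz":[-0.0005,0,-0.05],"twist":[0,0,0]}
  ]
}}

```text
time: 33.13
tool_pos: [0.4394, 0.1234, 0.0128]
ee_rot: [-1.573, -0.001, 1.388]
wrist_force: [-0.4, -0.2, -0.3]
width: 0.0534
```

Request:
{"op": "step_arm", "data": {
  "commands": [
    {"xyz":[0,0,0],"twist":[0,0,0]},
    {"xyz":[0,0,0],"twist":[0,0,0]},
    {"xyz":[0,0,0],"twist":[0,0,0]},
    {"xyz":[0,0,0],"twist":[0,0,0]},
    {"xyz":[0,0,0],"twist":[0,0,0]},
    {"xyz":[0,0,0],"twist":[0,0,0]},
    {"xyz":[0,0,0],"twist":[0,0,0]}
  ],
  "fingers": 255
}}

```text
time: 33.72
tool_pos: [0.4386, 0.1236, 0.0121]
ee_rot: [-1.572, 0.0, 1.389]
wrist_force: [-0.2, -0.9, 3.8]
width: 0.0255
```

Request:
{"op": "step_arm", "data": {
  "commands": [
    {"xyz":[0,0,0.03],"twist":[0,0,0]},
    {"xyz":[0,0,0.07],"twist":[0,0,0]},
    {"xyz":[0,0,0.11],"twist":[0,0,-7]},
    {"xyz":[0.005,-0.035,0.12],"twist":[0,0,-14]},
    {"xyz":[0.01,-0.075,0.12],"twist":[0,0,-21]},
    {"xyz":[0.015,-0.115,0.12],"twist":[0,0,-28]},
    {"xyz":[0.02,-0.155,0.12],"twist":[0,0,-35]},
    {"xyz":[0.03,-0.195,0.12],"twist":[0,0,-42]},
    {"xyz":[0.035,-0.235,0.12],"twist":[0,0,-49]},
    {"xyz":[0.04,-0.275,0.12],"twist":[0,0,-56]},
    {"xyz":[0.05,-0.315,0.12],"twist":[0,0,-63]},
    {"xyz":[0.055,-0.355,0.12],"twist":[0,0,-70]}
  ]
}}

```text
time: 34.72
tool_pos: [0.4932, -0.2326, 0.1303]
ee_rot: [-1.569, 0.0, 0.161]
wrist_force: [-0.4, 0.1, -2.5]
width: 0.026
```

Request:
{"op": "step_arm", "data": {
  "commands": [
    {"xyz":[0.008,-0.04,0],"twist":[0,0,-0.5]},
    {"xyz":[0.012,-0.08,0],"twist":[0,0,-0.5]},
    {"xyz":[0.016,-0.113,-0.02],"twist":[0,0,-0.5]},
    {"xyz":[0.016,-0.113,-0.05],"twist":[0,0,-0.5]},
    {"xyz":[0.016,-0.113,-0.07],"twist":[0,0,-0.5]},
    {"xyz":[0.016,-0.113,-0.07],"twist":[0,0,-0.5]},
    {"xyz":[0.016,-0.113,-0.07],"twist":[0,0,-0.5]}
  ]
}}

```text
time: 35.3
tool_pos: [0.5079, -0.3429, 0.0588]
ee_rot: [-1.566, 0.004, 0.158]
wrist_force: [0.5, -0.9, -1.5]
width: 0.0256
```

```bash
python3 snap.py scene y1 130 60 160 120
```

```text
35.35 [ 0.5092 -0.3437  0.0612] [-1.5697e+00  5.0000e-04  1.5890e-01] [ 0.89 -0.22 -2.04] 0.025555418873729058
```

View pics/y1.png

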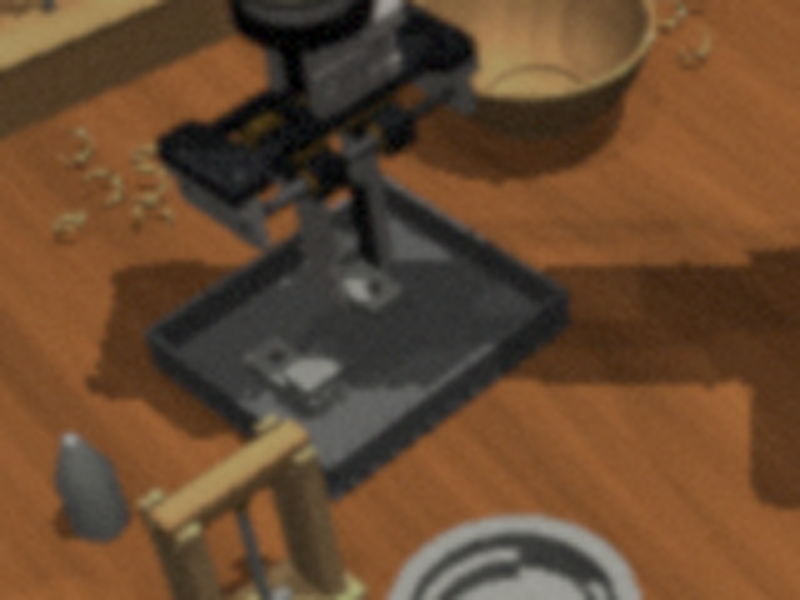

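Request:
{"op": "step_arm", "data": {
  "commands": [
    {"xyz":[-0.001,0,-0.02],"twist":[0,0,0]},
    {"xyz":[-0.001,0,-0.035],"twist":[0,0,0]},
    {"xyz":[-0.001,0,-0.041],"twist":[0,0,0]},
    {"xyz":[-0.001,0,-0.041],"twist":[0,0,0]},
    {"xyz":[-0.001,0,-0.041],"twist":[0,0,0]}
  ]
}}

```text
time: 35.77
tool_pos: [0.5091, -0.3443, 0.0221]
ee_rot: [-1.572, -0.002, 0.159]
wrist_force: [0.2, 0.6, -1.8]
width: 0.0257
```

Request:
{"op": "step_arm", "data": {
  "commands": [
    {"xyz":[0,0,0],"twist":[0,0,0]},
    {"xyz":[0,0,0],"twist":[0,0,0]},
    {"xyz":[0,0,0],"twist":[0,0,0]},
    {"xyz":[0,0,0],"twist":[0,0,0]},
    {"xyz":[0,0,0],"twist":[0,0,0]}
  ],
  "fingers": 147
}}

```text
time: 36.18
tool_pos: [0.5086, -0.3445, 0.0213]
ee_rot: [-1.572, -0.001, 0.159]
wrist_force: [0.1, -0.3, -0.2]
width: 0.04
```

Request:
{"op": "step_arm", "data": {
  "commands": [
    {"xyz":[0,0,0.03],"twist":[0,0,0]},
    {"xyz":[0,0,0.07],"twist":[0,0,0]},
    {"xyz":[0,0,0.11],"twist":[0,0,0]},
    {"xyz":[0,0.03,0.13],"twist":[0,0,7]},
    {"xyz":[-0.005,0.07,0.13],"twist":[0,0,14]},
    {"xyz":[-0.01,0.11,0.13],"twist":[0,0,21]},
    {"xyz":[-0.015,0.15,0.13],"twist":[0,0,28]},
    {"xyz":[-0.02,0.19,0.13],"twist":[0,0,35]},
    {"xyz":[-0.025,0.23,0.13],"twist":[0,0,42]},
    {"xyz":[-0.03,0.27,0.13],"twist":[0,0,49]},
    {"xyz":[-0.035,0.31,0.13],"twist":[0,0,56]},
    {"xyz":[-0.04,0.35,0.13],"twist":[0,0,63]}
  ]
}}

```text
time: 37.18
tool_pos: [0.4676, 0.0076, 0.1509]
ee_rot: [-1.572, -0.0, 1.264]
wrist_force: [1.2, 0.3, 0.6]
width: 0.0397
```

```bash
python3 snap.py scene z1 130 60 320 240; python3 jaws.py scene z1
```

```text
37.2333 [0.4665 0.0147 0.151 ] [-1.5689 -0.0066  1.2748] [-1.65  3.88 -0.78] 0.03982727264210621
scene [201. 125.] 198 [array([ 505.6, -340.8]), array([39.3, 68.2]), np.float64(7.9)] zmax 0.03
scene [189. 135.] 187 [array([ 560.6, -335.4]), array([33.7, 63.7]), np.float64(5.6)] zmax 0.03
scene [149. 162.] 95 [array([ 711.2, -307.9]), array([14.4, 31.4]), np.float64(71.6)] zmax 0.038
scene [235. 210.] 355 [array([609.3, -34.6]), array([ 64.6, 129.6]), np.float64(61.8)] zmax 0.039
scene [363. 253.] 292 [array([451.7, 256. ]), array([25.6, 63. ]), np.float64(82.9)] zmax 0.026
scene [315. 255.] 299 [array([546., 190.]), array([42.6, 41.8]), np.float64(47.3)] zmax 0.025
scene [302. 305.] 340 [array([647.8, 247.2]), array([67.3, 76.2]), np.float64(85.8)] zmax 0.031
```

View pics/z1.png

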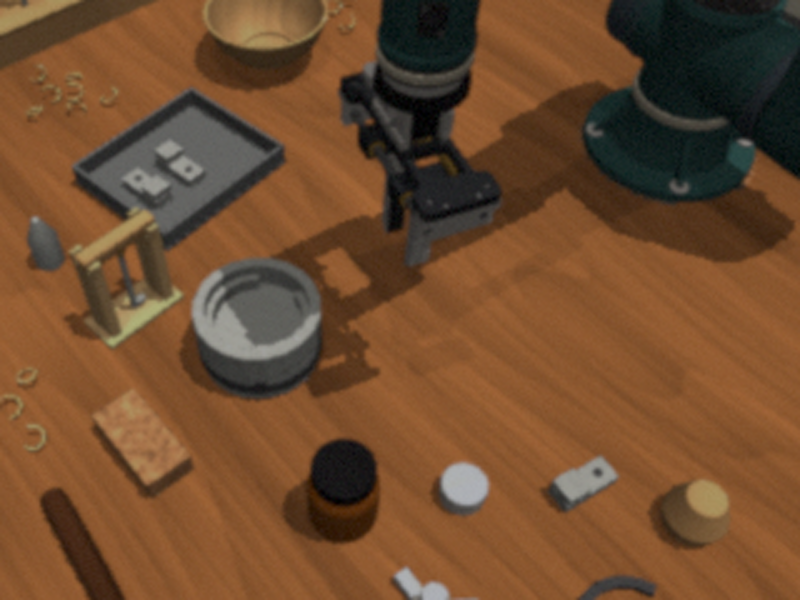

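Two jaws are in the tray. The last one is at (0.451, 0.2545).

Request:
{"op": "step_arm", "data": {
  "commands": [
    {"xyz":[-0.003,0.04,0],"twist":[0,0,5]},
    {"xyz":[-0.006,0.08,0],"twist":[0,0,10.4]},
    {"xyz":[-0.009,0.12,0],"twist":[0,0,10.4]},
    {"xyz":[-0.012,0.16,0],"twist":[0,0,10.4]},
    {"xyz":[-0.015,0.2,0],"twist":[0,0,10.4]},
    {"xyz":[-0.0176,0.235,-0.01],"twist":[0,0,10.4]},
    {"xyz":[-0.0176,0.249,-0.04],"twist":[0,0,10.4]},
    {"xyz":[-0.0176,0.249,-0.07],"twist":[0,0,10.4]},
    {"xyz":[-0.0176,0.249,-0.089],"twist":[0,0,10.4]},
    {"xyz":[-0.0176,0.249,-0.089],"twist":[0,0,10.4]},
    {"xyz":[-0.0176,0.249,-0.089],"twist":[0,0,10.4]},
    {"xyz":[-0.0176,0.249,-0.089],"twist":[0,0,10.4]}
  ],
  "fingers": 110
}}

```text
time: 38.23
tool_pos: [0.4518, 0.255, 0.0631]
ee_rot: [-1.573, -0.001, 1.439]
wrist_force: [0.1, -0.2, 0.4]
width: 0.0536
```

```bash
python3 snap.py scene A1 310 200 120 90
```

```text
38.2833 [0.4522 0.2551 0.0637] [-1.5741 -0.002   1.4388] [-0.23  0.34 -0.42] 0.05356598987587343
```

View pics/A1.png

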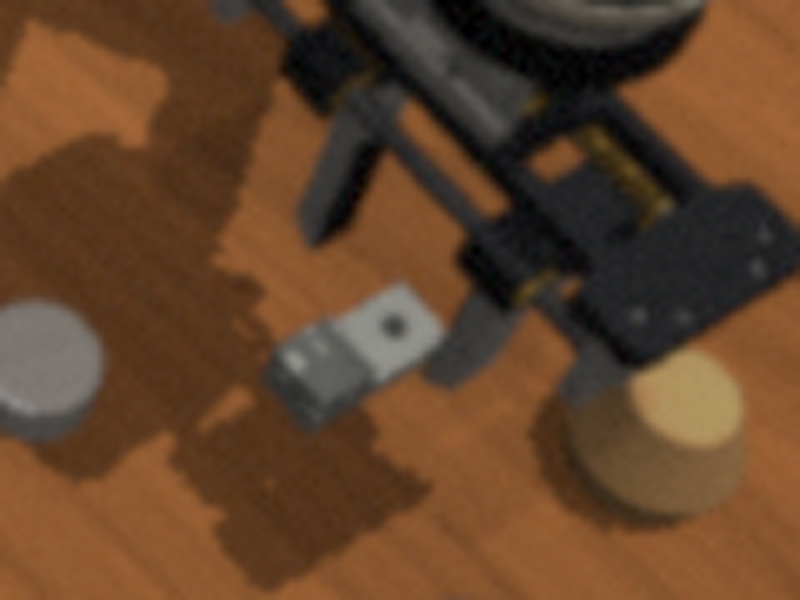

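Request:
{"op": "step_arm", "data": {
  "commands": [
    {"xyz":[-0.001,-0.0005,-0.025],"twist":[0,0,0]},
    {"xyz":[-0.001,-0.0005,-0.042],"twist":[0,0,0]},
    {"xyz":[-0.001,-0.0005,-0.049],"twist":[0,0,0]},
    {"xyz":[-0.001,-0.0005,-0.0502],"twist":[0,0,0]},
    {"xyz":[-0.001,-0.0005,-0.0502],"twist":[0,0,0]}
  ]
}}

```text
time: 38.7
tool_pos: [0.4504, 0.2544, 0.0124]
ee_rot: [-1.572, -0.001, 1.439]
wrist_force: [-0.4, -0.8, 0.6]
width: 0.0537
```

Request:
{"op": "step_arm", "data": {
  "commands": [
    {"xyz":[0,0,0],"twist":[0,0,0]},
    {"xyz":[0,0,0],"twist":[0,0,0]},
    {"xyz":[0,0,0],"twist":[0,0,0]},
    {"xyz":[0,0,0],"twist":[0,0,0]},
    {"xyz":[0,0,0],"twist":[0,0,0]},
    {"xyz":[0,0,0],"twist":[0,0,0]},
    {"xyz":[0,0,0],"twist":[0,0,0]}
  ],
  "fingers": 255
}}

```text
time: 39.28
tool_pos: [0.45, 0.2544, 0.0119]
ee_rot: [-1.572, -0.0, 1.44]
wrist_force: [-1.1, -1.2, 2.5]
width: 0.0252
```

Request:
{"op": "step_arm", "data": {
  "commands": [
    {"xyz":[0,0,0.03],"twist":[0,0,0]},
    {"xyz":[0,0,0.07],"twist":[0,0,0]},
    {"xyz":[0,0,0.11],"twist":[0,0,0]},
    {"xyz":[0,-0.03,0.12],"twist":[0,0,-7]},
    {"xyz":[0,-0.07,0.12],"twist":[0,0,-14]},
    {"xyz":[0,-0.11,0.12],"twist":[0,0,-21]},
    {"xyz":[0,-0.15,0.12],"twist":[0,0,-28]},
    {"xyz":[0,-0.19,0.12],"twist":[0,0,-35]},
    {"xyz":[0,-0.23,0.12],"twist":[0,0,-42]},
    {"xyz":[0,-0.27,0.12],"twist":[0,0,-49]},
    {"xyz":[0,-0.31,0.12],"twist":[0,0,-56]},
    {"xyz":[0,-0.35,0.12],"twist":[0,0,-63]}
  ]
}}

```text
time: 40.28
tool_pos: [0.4487, -0.0973, 0.1306]
ee_rot: [-1.57, 0.0, 0.334]
wrist_force: [1.0, 0.5, -2.8]
width: 0.0255
```

Request:
{"op": "step_arm", "data": {
  "commands": [
    {"xyz":[0.002,-0.04,0],"twist":[0,0,-7]},
    {"xyz":[0.004,-0.08,0],"twist":[0,0,-10.4]},
    {"xyz":[0.005,-0.12,0],"twist":[0,0,-10.4]},
    {"xyz":[0.006,-0.16,0],"twist":[0,0,-10.4]},
    {"xyz":[0.007,-0.2,0],"twist":[0,0,-10.4]},
    {"xyz":[0.008,-0.24,0],"twist":[0,0,-10.4]},
    {"xyz":[0.008,-0.257,-0.02],"twist":[0,0,-10.4]},
    {"xyz":[0.008,-0.257,-0.05],"twist":[0,0,-10.4]},
    {"xyz":[0.008,-0.257,-0.06],"twist":[0,0,-10.4]},
    {"xyz":[0.008,-0.257,-0.06],"twist":[0,0,-10.4]},
    {"xyz":[0.008,-0.257,-0.06],"twist":[0,0,-10.4]}
  ]
}}

```text
time: 41.2
tool_pos: [0.4571, -0.3514, 0.0703]
ee_rot: [-1.568, 0.002, 0.159]
wrist_force: [1.0, -0.4, -1.1]
width: 0.0257
```

```bash
python3 snap.py scene B1 130 60 160 120
```

```text
41.25 [ 0.4581 -0.3521  0.072 ] [-1.571e+00 -5.000e-04  1.595e-01] [-0.48  0.14 -0.7 ] 0.02546485667517114
```

View pics/B1.png

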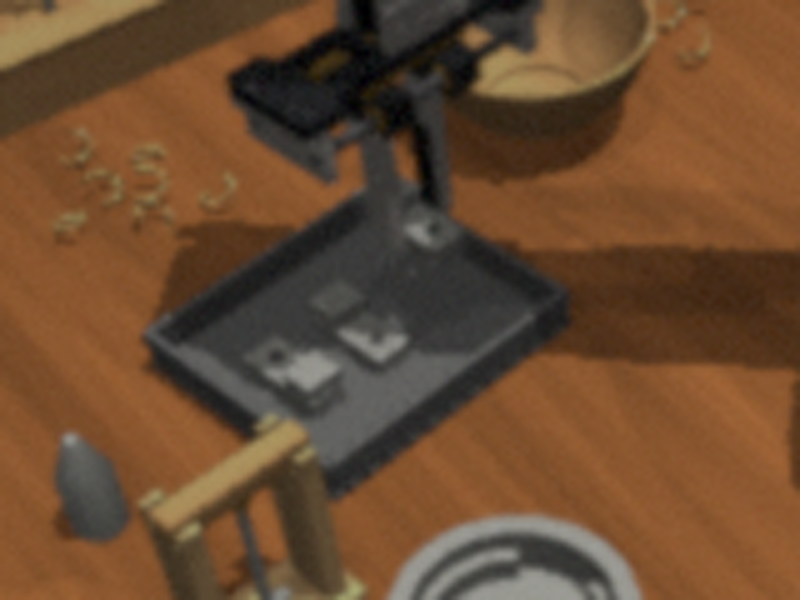

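Request:
{"op": "step_arm", "data": {
  "commands": [
    {"xyz":[0.001,0,-0.025],"twist":[0,0,0]},
    {"xyz":[0.001,0,-0.045],"twist":[0,0,0]},
    {"xyz":[0.001,0,-0.051],"twist":[0,0,0]},
    {"xyz":[0.001,0,-0.051],"twist":[0,0,0]},
    {"xyz":[0.001,0,-0.051],"twist":[0,0,0]}
  ]
}}

```text
time: 41.67
tool_pos: [0.4595, -0.3529, 0.0219]
ee_rot: [-1.573, -0.001, 0.159]
wrist_force: [0.2, -0.2, -1.8]
width: 0.0256
```

Request:
{"op": "step_arm", "data": {
  "commands": [
    {"xyz":[0,0,0],"twist":[0,0,0]},
    {"xyz":[0,0,0],"twist":[0,0,0]},
    {"xyz":[0,0,0],"twist":[0,0,0]},
    {"xyz":[0,0,0],"twist":[0,0,0]},
    {"xyz":[0,0,0],"twist":[0,0,0]}
  ],
  "fingers": 147
}}

```text
time: 42.08
tool_pos: [0.459, -0.3531, 0.0211]
ee_rot: [-1.572, -0.001, 0.158]
wrist_force: [0.0, -0.2, -1.6]
width: 0.04
```

Request:
{"op": "step_arm", "data": {
  "commands": [
    {"xyz":[0,0,0.03],"twist":[0,0,0]},
    {"xyz":[0,0,0.07],"twist":[0,0,0]},
    {"xyz":[0,0,0.11],"twist":[0,0,0]},
    {"xyz":[0,0,0.15],"twist":[0,0,0]},
    {"xyz":[-0.03,0.03,0.17],"twist":[0,0,0]},
    {"xyz":[-0.06,0.06,0.17],"twist":[0,0,0]},
    {"xyz":[-0.09,0.09,0.17],"twist":[0,0,0]},
    {"xyz":[-0.1,0.12,0.17],"twist":[0,0,0]},
    {"xyz":[-0.1,0.15,0.17],"twist":[0,0,0]},
    {"xyz":[-0.1,0.18,0.17],"twist":[0,0,0]},
    {"xyz":[-0.1,0.21,0.17],"twist":[0,0,0]},
    {"xyz":[-0.1,0.21,0.17],"twist":[0,0,0]}
  ]
}}

```text
time: 43.08
tool_pos: [0.3583, -0.1388, 0.1909]
ee_rot: [-1.57, -0.002, 0.163]
wrist_force: [1.8, -0.3, -0.3]
width: 0.0398
```

```bash
python3 snap.py scene Z1 0 0 512 384; python3 snap.py top Z2 0 0 512 384; python3 - <<'E'
from meas import *
for n,f in(("scene","Z1"),("top","Z2")):
    D=np.load(f"/tmp/{f}.npz");P=cloud(n,D["d"]);g=D["p"].astype(int)
    def box(cx,cy,r,z0,z1): return (np.hypot(P[...,0]-cx,P[...,1]-cy)<r)&(P[...,2]>z0)&(P[...,2]<z1)&(D["d"]>0)
    q=P[box(.5215,.3735,.06,.004,.02)];print(n,"ring",len(q),circ(q[:,:2]).round(4),np.percentile(q[:,2],[2,98]).round(4))
    q=P[box(.645,.2525,.03,.04,.06)];print("spider knob",len(q),q.mean(0).round(4))
    q=P[box(.669,-.195,.06,.1205,.135)];e=np.linalg.svd(q-q.mean(0))[2][0];print("bar",len(q),q.mean(0).round(4),e.round(3))
    q=P[box(.6465,.3735,.06,.1,.12)];print("tin",q.mean(0).round(4)); q=P[box(.643,.1315,.05,.08,.1)];print("jar",q.mean(0).round(4))
    # jaws in tray: bright vs tray
    c,s=np.cos(np.radians(9)),np.sin(np.radians(9));d=P[...,:2]-[.5095,-.3445];u=d[...,0]*c+d[...,1]*s;v=-d[...,0]*s+d[...,1]*c
    m=(abs(u)<.09)&(abs(v)<.075)&(P[...,2]>.012)&(P[...,2]<.06);k,l,st,_=cv2.connectedComponentsWithStats(m.astype(np.uint8))
    for i in range(1,k):
        if st[i,4]>40: print("jaw",st[i,4],u[l==i].mean().round(3),v[l==i].mean().round(3),np.percentile(P[l==i][:,2],98).round(3))
E
```

```text
43.1333 [ 0.3586 -0.141   0.1909] [-1.5718 -0.0016  0.1625] [-0.97  0.08 -0.73] 0.03980781639411061
43.1833 [ 0.3587 -0.1422  0.1908] [-1.5722e+00 -1.1000e-03  1.6080e-01] [-0.37 -0.12  0.6 ] 0.03977068637456554
scene ring 482 [0.5231 0.3756 0.0453] [0.0041 0.0085]
spider knob 115 [0.6486 0.2558 0.0481]
bar 188 [ 0.6715 -0.1914  0.1229] [ 0.994  0.106 -0.002]
tin [0.6498 0.3764 0.1085]
jar [0.6461 0.1345 0.0883]
jaw 165 -0.046 0.001 0.031
jaw 172 0.004 0.002 0.031
jaw 159 0.056 0.007 0.031
top ring 427 [0.522  0.3728 0.0449] [0.0041 0.0121]
spider knob 78 [0.6449 0.2523 0.0487]
bar 278 [ 0.6669 -0.1949  0.1243] [-0.994 -0.108 -0.006]
tin [0.6439 0.3712 0.1093]
jar [0.642  0.1302 0.0898]
jaw 263 0.052 0.0 0.034
jaw 282 0.0 0.0 0.033
jaw 282 -0.05 -0.0 0.035
```

View pics/Z1.png

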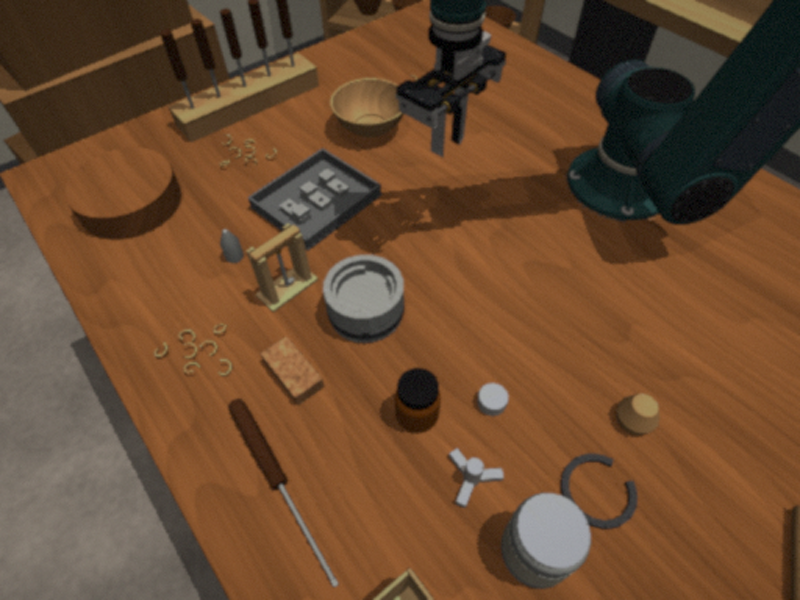

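View pics/Z2.png

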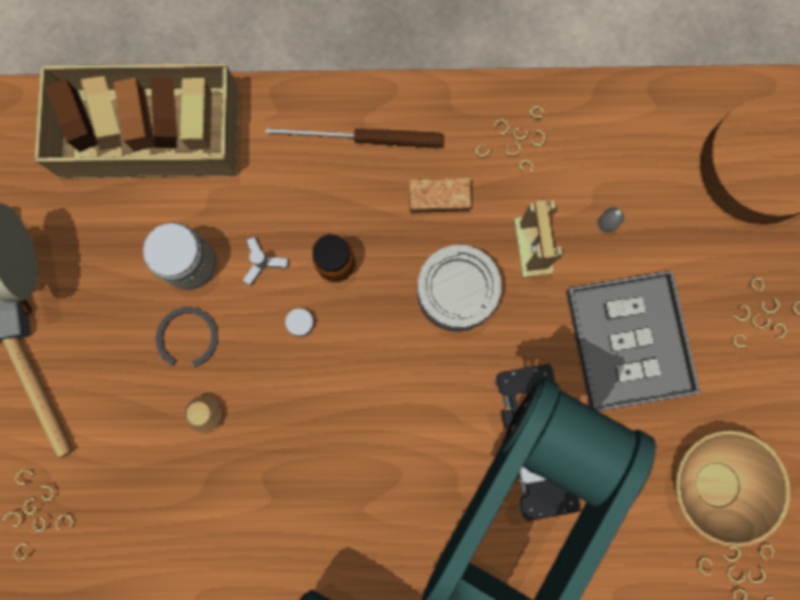

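Both pictures agree on every condition: all three jaws are in the tray, the pick is hung, the ring is flat, and the spider is upright. I'm handing the job in.

```bash
python3 -c "
from bench import robot
print(robot.close_job()); print(robot.get_obs()['time'])"
```

```text
the job is handed in; nothing more can be done
None
the job is handed in; nothing more can be done
```

The chuck is stripped and the job was handed in at about 43 s of the 210 s allowed; no verdict was reported.

I pried the ring's end up with the pick, drew it out over the rim and hung the pick back. I then laid the ring flat in front of the tin, stood the spider between the tin and the jar, and put all three jaws into the tray.

My last checks, from both cameras just before handing in:

| Item | Result | Allowed |
|---|---|---|
| Ring, in front of the tin's centre | about 124 mm, less than 5 mm sideways, flat | 98–165 mm, 35 mm sideways |
| Spider, knob up | about 121 mm in y from both tin and jar, in line with them within a few mm | at least 85 mm and 75 mm, x within 35 mm |
| Pick, hung | bar within about 2 mm of where it started, level | 15 mm |
| Jaws, along the tray's length | about -50, 0 and +53 mm, lying on its floor | ±88 mm |

- **Bystanders:** none looked moved. I checked the wax tin, lathe centre, cork block and wooden knob in the final pictures, but measured only the first two along the way.
- **Lift step:** I judged the ring's end to be about 84 mm up (76 mm needed) from the pick's height and the picture, not from a direct measurement.
- **Disagreement:** the two cameras' positions differ by a steady 2 to 5 mm, which is small against these tolerances. No check failed.

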